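Weigh the counter's truffles

ROBOT

A 6-joint arm with a two-finger parallel gripper is mounted at the origin on the work surface. World frame = base frame: x ahead of the robot, y to its left, z up, the work surface at z = 0. Lengths are in m, angles in rad, forces in N, time in s.
With the tool pointing down it reaches from about 0.275 to 0.875 m from the base axis. Payload 12.5 kg.
Tool frame: the origin (TCP) lies midway between the tips of the shut fingers; the grasp point (between the pads) lies 19 mm behind it; z points along the fingers, y is the line along which they close (so a half turn about z gives the same grasp; the last joint's range is limited). The gripper opens to 85 mm and grips with 20 to 120 N. Pads are 22 mm wide; open, the fingers measure 114 mm over their backs; the gripper's body (76 mm by 85 mm) begins 54 mm behind the grasp point. The pads swing forward as they close: fully open they stand 13 mm farther back than shut.
Start: joints at [-1.196, 0.351, 1.652, -0, 1.139, -0.085], TCP at [0.244, -0.493, 0.231] pointing down, gripper open.
Joint ranges: [-2.75, 2.75], [-0.79, 2.1], [0.01, 2.65], [-1.57, 4.71], [0.07, 3.14], [-2.87, 2.87]. Speed limits (rad/s): [2.22, 2.22, 2.79, 3.14, 3.14, 3.14].

INTERFACE

Orientations are given as a rotation vector (axis times angle).
In Python, from station import arm gives the robot as it stands.
- The arm moves only by the shell command python3 -m handwheel 'ROWS' [FORCE]. ROWS is JSON, one flat list of numbers, 5 for each row, row after row: the opening, from 0 (shut) to 1 (fully open), then the shift along the tool's x, y, z in cm, then the turn about the tool's z in degrees. In form: [gripper, x, y, z, roll, gripper, x, y, z, roll, ...]. A call has exactly 8 rows; each row is the pose to reach, as a shift and turn from the pose commanded when the call began, along the tool's axes at that moment; what a row does not reach only later rows make up. A row lasts 1/10 s, in which the tool goes at most 50 mm and 8.59 degrees, less where a joint would pass 70% of its speed; a pose out of reach is approached as far as the arm can. A call with a gripper value outside its range is refused whole. The fingers move at their own pace and stop on an object; FORCE is the grip in N (left out, the last holds). Time passes only in rows, so rows that repeat a pose let the fingers close, or fill a call up. It gives the time, the measured TCP pose, the force, the opening and the grip force at its end, in the units of the state.
- arm.sense(): the state, without advancing time (a new reading comes with each control period).
- arm.capture(name): name is "scene" or "top"; returns a dict with "pixels" (480x640x3 uint8, red, green, blue), "mtx" (3x3 intrinsics, pixels), "rvec" (rotation vector, rad) and "tvec" (3), from world to camera coordinates, as OpenCV has them. Camera axes: x right, y down, z forward; pixel columns grow to the right and rows downward; lengths in m; the calibration is good to about 2 mm. A picture is of the moment at which its call begins. There is no depth.
- arm.job_done(): hands the job in; it is judged then, once.
The state is a dict: "time_s": time; "qpos": joint angles; "qvel": joint speeds; "effort": joint torques, N m; "position": TCP position; "tcp_rot": TCP orientation; "force": force on the tool from outside, world axes, zero at the start; "ft_torque": the same for the moment, N m; "width": finger opening in m; "grip_force": force on a finger pad.
Only numpy, scipy, OpenCV 4.12 (cv2) and the standard library are available. Lean on these libraries where they do the work, as an engineer would, in place of code of your own. Each camera call takes 0.05 s, during which the arm holds its last target. There are 200 camera calls.

TASK

Weigh all the truffles on the counter: put the weighing pan back on the scale so that it sits fully home on its four pegs, and press the scale's zero key fully with the pan still empty. Lift the glass domes off the displayed truffles and stand each upright in its own well of the wooden dome tray, lay every truffle, displayed or loose, in the pan, and when all are in press the ticket key fully. Set things down gently rather than dropping them, do not tip a dome over, do not zero the scale again with truffles in the pan, and leave the other things on the counter where they are.

Things in the scene. Friction and masses are not known exactly. Their poses are not given: they have to be found in the camera images.
- scale: fixed counter-top retail scale, dark housing 315 deep (own x) x 240 mm wide (own y), keypad, display and ticket printer on its -x side. Origin: on the counter, 50 mm towards the keypad from below point seat; x points from keypad to back, z up. Display and printer reach up to 84 mm above the counter and end just in front of the seated pan's front wall
- seat (a point): centre of the scale's seat: on top of its aluminium load plate, 68 mm above the counter, midway between four upright pegs. Axes as the scale's. The pegs stand at x = +-45, y = +-60 mm; each is 10 mm in diameter at the foot, 12.5 mm high, its upper 7 mm tapering to 4 mm
- pan: loose stainless weighing pan, about 0.42 kg, 170 (own x) x 220 (own y) x 47 mm high; walls 9 mm thick, 30 mm above an inner floor that is 17 mm above the underside. Four square sockets under it (13 mm wide, 14 deep, at x = +-45, y = +-60 mm) go over the pegs. Origin: centre of the underside; seated, it coincides with point seat, y along the seat's y either way round. Lift it by pinching a wall
- zero_key (a joint): travel of the zero key, m: 0 up, 0.005 fully down (reads as pressed above 0.0035). A spring key; fully down takes about 5 N; it moves at right angles to the keypad, which slopes 8 degrees down towards the scale's front
- zero_key_top (a point): centre of the top face of the zero key when up: a round white key 28 mm in diameter at the left (+y of the scale) end of the keypad
- ticket_key (a joint): travel of the ticket key, m: 0 up, 0.005 fully down (reads as pressed above 0.0035), spring and direction as for the zero key
- ticket_key_top (a point): centre of the top face of the ticket key: the large rectangular white key, 28 x 46 mm, at the right (-y of the scale) end of the keypad; the small keys between the two are not used
- well_1 (a point): centre of the floor of one round well of the fixed wooden dome tray (125 x 230 x 22 mm): well 100 mm in diameter, 12 mm deep, its floor 10 mm above the counter. Either dome may go in either well, one each
- well_2 (a point): centre of the floor of the tray's other well, alike, 108 mm from the first
- dome_a: loose clear glass dome, 90 mm outside diameter, wall up to 5 mm, 66 mm high, open below, wooden knob 27 mm in diameter on top (grip from 74 to 96 mm above the lower rim). 0.2 kg. Origin: centre of the lower rim, z up. At the start it stands on a fixed round dark-wood disc, 104 mm in diameter, 10 mm high, over truffle_a
- dome_b: a second dome like dome_a, over truffle_b on a second disc
- truffle_a: knobbly tan truffle, about 58 (own x) x 46 (own y) x 42 mm high, 0.06 to 0.12 kg, rigid, flat enough below to stay put. Origin: centre of the underside; z up. At the start it lies on its display disc (top 10 mm above the counter) under dome_a
- truffle_b: truffle like truffle_a, on its disc under dome_b
- truffle_c: truffle like truffle_a, lying loose on the counter; of truffle_c, truffle_d and truffle_e one or two are present at a start, the others are absent (None)
- truffle_d: truffle like truffle_a, lying loose on the counter; of truffle_c, truffle_d and truffle_e one or two are present at a start, the others are absent (None)
- truffle_e: truffle like truffle_a, lying loose on the counter; of truffle_c, truffle_d and truffle_e one or two are present at a start, the others are absent (None)
- phone: a mobile phone lying flat, 75 x 150 x 9 mm; not part of the job, to be left where it is. Origin: centre of its underside
- ticket_roll: an upright roll of ticket paper, 56 mm in diameter, 57 mm high; not part of the job, to be left where it is. Origin: centre of its underside
- brush: a wooden truffle brush lying flat; not part of the job, to be left where it is. Origin: centre of its underside
- jar: a glass preserve jar, 68 mm in diameter, 85 mm high; not part of the job, to be left where it is. Origin: centre of its underside
- pen_cup: a dark steel pen cup, 76 mm in diameter, 145 mm high with its pens; not part of the job, to be left where it is. Origin: centre of its underside

How it is judged:
On the way, in this order (a step that is already met when the one before it is completed fails the run):
1. the pan sits fully home on the scale's four pegs (horizontal distance between pan and seat below 0.004 m and z of pan in the frame of seat between -0.003 and 0.003 m and angle between pan's own z axis and vertical below 0.04 rad and angle between the y axis of pan and the y axis of seat, either way round below 0.06 rad and contact force between the fingers and pan below 0.5 N), for 0.2 s.
2. the zero key is pressed fully with the pan seated and no truffle in it (horizontal distance between pan and seat below 0.004 m and z of pan in the frame of seat between -0.003 and 0.003 m and angle between pan's own z axis and vertical below 0.04 rad and angle between the y axis of pan and the y axis of seat, either way round below 0.06 rad and value of joint zero_key above 0.0035 m and not (x of truffle_a in the frame of pan between -0.076 and 0.076 m and y of truffle_a in the frame of pan between -0.101 and 0.101 m and z of truffle_a in the frame of pan between 0.008 and 0.075 m) and not (x of truffle_b in the frame of pan between -0.076 and 0.076 m and y of truffle_b in the frame of pan between -0.101 and 0.101 m and z of truffle_b in the frame of pan between 0.008 and 0.075 m) and not (x of truffle_c in the frame of pan between -0.076 and 0.076 m and y of truffle_c in the frame of pan between -0.101 and 0.101 m and z of truffle_c in the frame of pan between 0.008 and 0.075 m) and not (x of truffle_d in the frame of pan between -0.076 and 0.076 m and y of truffle_d in the frame of pan between -0.101 and 0.101 m and z of truffle_d in the frame of pan between 0.008 and 0.075 m) and not (x of truffle_e in the frame of pan between -0.076 and 0.076 m and y of truffle_e in the frame of pan between -0.101 and 0.101 m and z of truffle_e in the frame of pan between 0.008 and 0.075 m)), for 0.05 s.
3. the ticket key is pressed fully with every truffle in the seated pan (horizontal distance between pan and seat below 0.004 m and z of pan in the frame of seat between -0.003 and 0.003 m and angle between pan's own z axis and vertical below 0.04 rad and angle between the y axis of pan and the y axis of seat, either way round below 0.06 rad and value of joint ticket_key above 0.0035 m and x of truffle_a in the frame of pan between -0.076 and 0.076 m and y of truffle_a in the frame of pan between -0.101 and 0.101 m and z of truffle_a in the frame of pan between 0.008 and 0.075 m and x of truffle_b in the frame of pan between -0.076 and 0.076 m and y of truffle_b in the frame of pan between -0.101 and 0.101 m and z of truffle_b in the frame of pan between 0.008 and 0.075 m and x of truffle_c in the frame of pan between -0.076 and 0.076 m and y of truffle_c in the frame of pan between -0.101 and 0.101 m and z of truffle_c in the frame of pan between 0.008 and 0.075 m and x of truffle_d in the frame of pan between -0.076 and 0.076 m and y of truffle_d in the frame of pan between -0.101 and 0.101 m and z of truffle_d in the frame of pan between 0.008 and 0.075 m and x of truffle_e in the frame of pan between -0.076 and 0.076 m and y of truffle_e in the frame of pan between -0.101 and 0.101 m and z of truffle_e in the frame of pan between 0.008 and 0.075 m), for 0.05 s.
At the end, for the whole second after the job is handed in: the pan is home on its pegs (within 4 mm, 3 mm in height, level and square to the seat), every truffle present lies at rest inside its walls, each dome stands upright on the floor of a well of the dome tray (within 7.5 mm of its centre), and both keys are up (horizontal distance between pan and seat below 0.004 m and z of pan in the frame of seat between -0.003 and 0.003 m and angle between pan's own z axis and vertical below 0.04 rad and angle between the y axis of pan and the y axis of seat, either way round below 0.06 rad and x of truffle_a in the frame of pan between -0.076 and 0.076 m and y of truffle_a in the frame of pan between -0.101 and 0.101 m and z of truffle_a in the frame of pan between 0.008 and 0.075 m and x of truffle_b in the frame of pan between -0.076 and 0.076 m and y of truffle_b in the frame of pan between -0.101 and 0.101 m and z of truffle_b in the frame of pan between 0.008 and 0.075 m and x of truffle_c in the frame of pan between -0.076 and 0.076 m and y of truffle_c in the frame of pan between -0.101 and 0.101 m and z of truffle_c in the frame of pan between 0.008 and 0.075 m and x of truffle_d in the frame of pan between -0.076 and 0.076 m and y of truffle_d in the frame of pan between -0.101 and 0.101 m and z of truffle_d in the frame of pan between 0.008 and 0.075 m and x of truffle_e in the frame of pan between -0.076 and 0.076 m and y of truffle_e in the frame of pan between -0.101 and 0.101 m and z of truffle_e in the frame of pan between 0.008 and 0.075 m and linear speed of each of truffle_a, truffle_b, truffle_c, truffle_d, truffle_e below 0.02 m/s and ((horizontal distance between dome_a and well_1 below 0.0075 m and z of dome_a in the frame of well_1 between -0.004 and 0.004 m and angle between dome_a's own z axis and vertical below 0.06 rad) or (horizontal distance between dome_a and well_2 below 0.0075 m and z of dome_a in the frame of well_2 between -0.004 and 0.004 m and angle between dome_a's own z axis and vertical below 0.06 rad)) and ((horizontal distance between dome_b and well_1 below 0.0075 m and z of dome_b in the frame of well_1 between -0.004 and 0.004 m and angle between dome_b's own z axis and vertical below 0.06 rad) or (horizontal distance between dome_b and well_2 below 0.0075 m and z of dome_b in the frame of well_2 between -0.004 and 0.004 m and angle between dome_b's own z axis and vertical below 0.06 rad)) and value of joint each of zero_key, ticket_key below 0.002 m); the robot touches nothing.
It fails at once if the pan, a dome or a truffle is dropped from a height (falls freely, faster than 1 m/s while more than 10 cm above the counter) ((linear speed of pan above 1 m/s and height (world z) of pan above 0.1 m and contact force between the fingers and pan below 0.1 N) or (linear speed of dome_a above 1 m/s and height (world z) of dome_a above 0.1 m and contact force between the fingers and dome_a below 0.1 N) or (linear speed of dome_b above 1 m/s and height (world z) of dome_b above 0.1 m and contact force between the fingers and dome_b below 0.1 N) or (linear speed of truffle_a above 1 m/s and height (world z) of truffle_a above 0.1 m and contact force between the fingers and truffle_a below 0.1 N) or (linear speed of truffle_b above 1 m/s and height (world z) of truffle_b above 0.1 m and contact force between the fingers and truffle_b below 0.1 N) or (linear speed of truffle_c above 1 m/s and height (world z) of truffle_c above 0.1 m and contact force between the fingers and truffle_c below 0.1 N) or (linear speed of truffle_d above 1 m/s and height (world z) of truffle_d above 0.1 m and contact force between the fingers and truffle_d below 0.1 N) or (linear speed of truffle_e above 1 m/s and height (world z) of truffle_e above 0.1 m and contact force between the fingers and truffle_e below 0.1 N)).
It fails at once if a glass dome is tipped over (more than 45 degrees) (angle between any of dome_a, dome_b's own z axis and vertical above 0.785 rad).
It fails at once if the zero key is pressed with a truffle in the pan (value of joint zero_key above 0.0035 m and ((x of truffle_a in the frame of pan between -0.076 and 0.076 m and y of truffle_a in the frame of pan between -0.101 and 0.101 m and z of truffle_a in the frame of pan between 0.008 and 0.075 m) or (x of truffle_b in the frame of pan between -0.076 and 0.076 m and y of truffle_b in the frame of pan between -0.101 and 0.101 m and z of truffle_b in the frame of pan between 0.008 and 0.075 m) or (x of truffle_c in the frame of pan between -0.076 and 0.076 m and y of truffle_c in the frame of pan between -0.101 and 0.101 m and z of truffle_c in the frame of pan between 0.008 and 0.075 m) or (x of truffle_d in the frame of pan between -0.076 and 0.076 m and y of truffle_d in the frame of pan between -0.101 and 0.101 m and z of truffle_d in the frame of pan between 0.008 and 0.075 m) or (x of truffle_e in the frame of pan between -0.076 and 0.076 m and y of truffle_e in the frame of pan between -0.101 and 0.101 m and z of truffle_e in the frame of pan between 0.008 and 0.075 m))).
It fails at once if a bystander is moved by more than 4 cm (distance of any of phone, ticket_roll, brush, jar, pen_cup from where it was at the start of the episode above 0.04 m).
Of truffle_c, truffle_d, truffle_e only 1 to 2 are there at a start; the rules pass over those that are not, and their reading is None.
At some moment in a run one of truffle_c, truffle_d, truffle_e, pan may be knocked a few centimetres aside while the robot is not near it.
It also fails if it takes over 210 s, if anything falls off the work surface, if the arm or the gripper's body presses on something with over 40 N, if the wrist force passes 120 N, or if a joint passes its speed limit or range.

## Working session

There is one attempt and no reset: what is moved stays moved. The work goes in short steps, Python scripts to look and compute and a shell command to move; the robot and the scene stay as the last step left them, time stands still between calls to the robot, and variables do not carry over. Pictures are saved under pics/ and viewed, at most 14 in all, crops included, and the job is handed in when it is done.

```bash
ls; mkdir -p pics
python3 - <<'E'
from station import arm
import cv2,numpy as np
for n in("scene","top"):
    c=arm.capture(n); cv2.imwrite(f"pics/{n}0.png",c["pixels"][:,:,::-1]); R=cv2.Rodrigues(c["rvec"])[0]
    print(n,c["mtx"].tolist(),(-R.T@np.ravel(c["tvec"])).round(3),R.round(3).tolist())
print(arm.sense())
E
```

```text
pics
scene [[468.6184267773507, 0.0, 320.7954478358299], [0.0, 468.6184267773507, 237.78006759978834], [0.0, 0.0, 1.0]] [ 1.386 -0.453  1.086] [[0.494, 0.87, 0.004], [0.64, -0.36, -0.679], [-0.589, 0.338, -0.734]]
top [[617.6510650933869, 0.0, 324.67682791485555], [0.0, 617.6510650933869, 246.29609033194544], [0.0, 0.0, 1.0]] [0.351 0.015 1.634] [[0.021, -1.0, 0.02], [-0.991, -0.024, -0.129], [0.13, -0.017, -0.991]]
{'time_s': 0.1, 'qpos': array([-1.19562945e+00,  3.51164676e-01,  1.65231702e+00, -1.33027881e-05,
        1.13909279e+00, -8.45738262e-02]), 'qvel': array([ 0.00032833, -0.00136191, -0.00118032, -0.00077793,  0.00145637,
        0.0009139 ]), 'effort': array([ 2.62425847e-04, -5.06833577e+01, -2.91876179e+01, -1.16387773e-04,
        2.63541355e-03,  6.66206734e-05]), 'position': array([ 0.24397537, -0.4926188 ,  0.23083831]), 'tcp_rot': array([-3.05800979e+00, -7.15603494e-01,  2.41997113e-04]), 'force': array([ 0.53502272,  0.2103648 , -0.89613292]), 'ft_torque': array([-0.00397599,  0.04718812,  0.04364185]), 'grip_force': 0.0, 'width': 0.08560109364127948}
```

View pics/scene0.png

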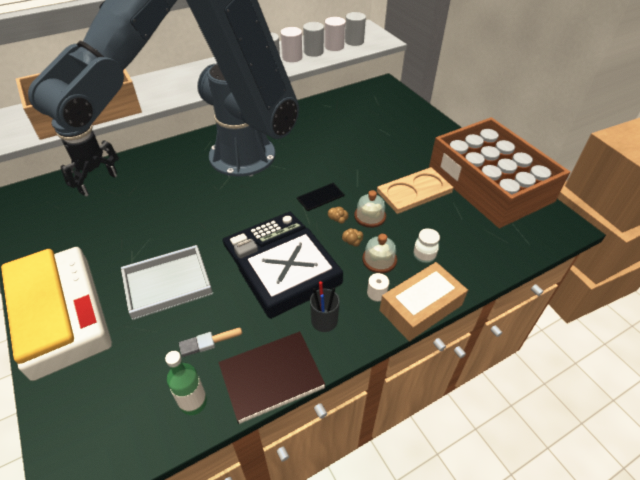

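View pics/top0.png

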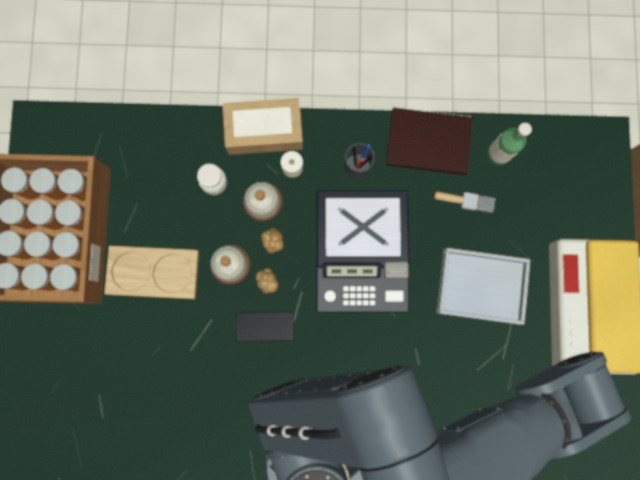

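Both views: the loose pan is at top-view (484,286), the scale at (363,250), domes at (262,200) and (230,264), loose truffles at (272,240) and (266,280), and the tray at (152,272). The scale's keypad faces the robot.

```bash
cat > h.py <<'E'
from station import arm
import cv2,numpy as np
def cap(n,k=1):
    c=arm.capture(n); p=[c["pixels"].astype(float)]
    for _ in range(k-1): p.append(arm.capture(n)["pixels"].astype(float))
    c["pixels"]=np.mean(p,0).astype(np.uint8); return c
def ray(c,uv):
    R=cv2.Rodrigues(c["rvec"])[0]; o=-R.T@np.ravel(c["tvec"]); m=c["mtx"]
    uv=np.atleast_2d(np.array(uv,float))
    d=np.c_[(uv[:,0]-m[0,2])/m[0,0],(uv[:,1]-m[1,2])/m[1,1],np.ones(len(uv))]@R
    return o,d
def plane(c,uv,z):
    o,d=ray(c,uv); return (o+d*((z-o[2])/d[:,2:]))[:,:2]
def proj(c,p): return cv2.projectPoints(np.atleast_2d(np.array(p,float)),c["rvec"],c["tvec"],c["mtx"],None)[0][:,0]
def blob(mask,box):
    x0,y0,x1,y1=box; m=np.zeros_like(mask); m[y0:y1,x0:x1]=mask[y0:y1,x0:x1]
    cs,_=cv2.findContours(m,cv2.RETR_EXTERNAL,cv2.CHAIN_APPROX_NONE)
    return max(cs,key=cv2.contourArea)[:,0].astype(np.float32)
def rect(pts): # metric min-area rect
    return cv2.minAreaRect((pts*1000).astype(np.float32))
def tofs(xy,z=None):
    """shift in tool axes (cm) from measured pose to world xy (z), and current yaw of tool y (deg)"""
    s=arm.sense(); R=cv2.Rodrigues(s["tcp_rot"])[0]; p=s["position"]
    w=np.array([xy[0],xy[1],p[2] if z is None else z])-p
    return (R.T@w*100).round(2), p.round(4), round(np.degrees(np.arctan2(R[1,1],R[0,1])),2)
E
python3 - <<'E'
from h import *
c=cap("top",2); P=c["pixels"]; np.save("top.npy",P)
hsv=cv2.cvtColor(P,cv2.COLOR_RGB2HSV); g=cv2.cvtColor(P,cv2.COLOR_RGB2GRAY)
b=blob(((g>85)).astype(np.uint8),(425,235,540,335)); print("pan",rect(plane(c,b,.047)),len(b))
b=blob(((g>150)).astype(np.uint8),(320,185,408,262)); print("plate",rect(plane(c,b,.068)))
b=blob(((g>110)&(hsv[...,0]<30)).astype(np.uint8),(100,235,205,305)); print("tray",rect(plane(c,b,.022)))
tm=((hsv[...,0]<25)&(hsv[...,1]>90)&(g>60)).astype(np.uint8)
for n,bx in(("t1",(254,226,292,256)),("t2",(250,262,285,300))):
    b=blob(tm,bx); print(n,rect(plane(c,b,.02)),cv2.contourArea(b))
for n,uv in(("knobA?",(260,195)),("B",(227,262))): print(n,plane(c,[uv],.09))
for n,uv in(("zero",(330,296)),("ticket",(394,296))): print(n,plane(c,[uv],.05))
s=cv2.resize(P[180:330,210:540][:,:,::-1],None,fx=2.4,fy=2.4,interpolation=cv2.INTER_CUBIC)
t=cv2.resize(P[180:310,100:300][:,:,::-1],None,fx=1.85,fy=1.85,interpolation=cv2.INTER_CUBIC)
o=np.zeros((600,792,3),np.uint8); o[:360]=s; o[360:360+t.shape[0],:t.shape[1]]=t
S=cap("scene",2); np.save("scene.npy",S["pixels"]); q=cv2.resize(S["pixels"][170:290,320:480][:,:,::-1],None,fx=2,fy=2,interpolation=cv2.INTER_CUBIC)
o[360:600,400:720]=q; cv2.imwrite("pics/z1.png",o)
E
```

```text
pan ((465.28436279296875, -425.95989990234375), (230.10142517089844, 177.25352478027344), 83.55337524414062) 301
plate ((608.2007446289062, -109.28166961669922), (151.01043701171875, 190.62864685058594), 1.473134994506836)
tray ((483.57904052734375, 437.47784423828125), (234.8780975341797, 129.4630584716797), 88.48211669921875)
t1 ((574.346435546875, 125.19639587402344), (61.9549674987793, 55.245697021484375), 28.176183700561523) 391.5
t2 ((466.15863037109375, 138.08990478515625), (64.52214050292969, 51.11958312988281), 27.981019973754883) 388.5
knobA? [[0.68005981 0.15566531]]
B [[0.5069456  0.23215202]]
zero [[ 0.4297661  -0.02870359]]
ticket [[ 0.4334557  -0.19290539]]
```

View pics/z1.png

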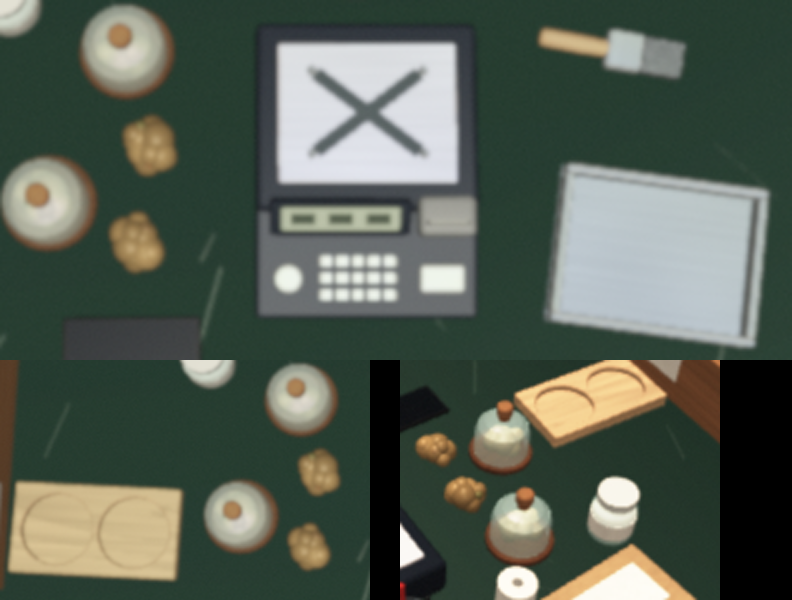

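Zoom: the plate with its X of pegs has its centre at about zoom (367,112). The zero key is round at (288,278) and the ticket key is at (442,278). The knobs stand out as orange dots, and exactly two loose truffles are present.

```bash
cat >> h.py <<'E'
def tri(c1,u1,c2,u2):
    A=[];B=[]
    for c,u in((c1,u1),(c2,u2)):
        o,d=ray(c,u); d=d[0]/np.linalg.norm(d[0]); M=np.eye(3)-np.outer(d,d); A.append(M);B.append(M@o)
    return np.linalg.lstsq(np.vstack(A),np.hstack(B),rcond=None)[0]
def cen(mask,box):
    x0,y0,x1,y1=box; m=mask[y0:y1,x0:x1].astype(np.uint8)
    n,l,st,ce=cv2.connectedComponentsWithStats(m); i=1+np.argmax(st[1:,4]); return ce[i]+[x0,y0],st[i,4]
E
python3 - <<'E'
from h import *
t=cap("top");t["pixels"]=np.load("top.npy"); s=cap("scene"); s["pixels"]=np.load("scene.npy")
H=[cv2.cvtColor(c["pixels"],cv2.COLOR_RGB2HSV) for c in(t,s)]; G=[cv2.cvtColor(c["pixels"],cv2.COLOR_RGB2GRAY) for c in(t,s)]
kn=[(h[...,0]<14)&(h[...,1]>100)&(h[...,2]>120) for h in H]
for n,b1,b2 in(("far knob",(250,185,272,207),(372,228,394,250)),("near knob",(217,250,240,274),(362,185,384,205))):
    a=cen(kn[0],b1);b=cen(kn[1],b2); print(n,a,b,tri(t,a[0],s,b[0]).round(4),plane(t,a[0],.085),plane(s,b[0],.085))
wh=[g>150 for g in G]
tk=[(h[...,0]<25)&(h[...,1]>90)&(g>60) for h,g in zip(H,G)]
for n,b1,b2,z in(("zero",(320,287,340,307),(278,213,298,228),.05),("ticket",(383,287,407,305),(226,230,256,252),.05)):
    a=cen(wh[0],b1);b=cen(wh[1],b2); print(n,a,b,tri(t,a[0],s,b[0]).round(4))
for n,b1,b2 in(("t1",(254,226,292,256),(338,225,366,248)),("t2",(250,262,285,300),(324,203,351,224))):
    a=cen(tk[0],b1);b=cen(tk[1],b2); print(n,a,b,tri(t,a[0],s,b[0]).round(4))
print("pegs",plane(t,[(340,209.2),(385.8,209.2),(385,243.3),(341.2,243.3)],.0805).mean(0))
b=blob(wh[1].astype(np.uint8),(240,222,340,310)); print("plate scene",rect(plane(s,b,.068)))
for th in (70,100,120,140,):
  b=blob((G[0]>th).astype(np.uint8),(425,235,540,335)); r=rect(plane(t,b,.047)); print("pan top",th,r)
  print(" corners",(cv2.boxPoints(r)).round(0).tolist())
for th in (90,110,130):
  b=blob((G[1]>th).astype(np.uint8),(112,240,225,325)); r=rect(plane(s,b,.047)); print("pan sc",th,r)
b=blob(((G[1]>110)&(H[1][...,0]<30)).astype(np.uint8),(370,160,456,215)); print("tray sc",rect(plane(s,b,.022)))
z=np.vstack([cv2.resize(c["pixels"][y:y+60,x:x+130][:,:,::-1],None,fx=5,fy=5,interpolation=cv2.INTER_CUBIC) for c,x,y in((t,90,242),(s,360,160))])
cv2.imwrite("pics/tray.png",z)
print(tofs((0.465,-.318)))
E
```

```text
Traceback (most recent call last):
  File "h.py", line 33, in cen
    n,l,st,ce=cv2.connectedComponentsWithStats(m); i=1+np.argmax(st[1:,4]); return ce[i]+[x0,y0],st[i,4]
                                                       ~~~~~~~~~^^^^^^^^^^
ValueError: attempt to get argmax of an empty sequence
```

```bash
cat > m.py <<'E'
from h import *
t=cap("top");t["pixels"]=np.load("top.npy"); s=cap("scene"); s["pixels"]=np.load("scene.npy")
H=[cv2.cvtColor(c["pixels"],cv2.COLOR_RGB2HSV) for c in(t,s)]; G=[cv2.cvtColor(c["pixels"],cv2.COLOR_RGB2GRAY) for c in(t,s)]
print(H[0][195,260],H[0][262,227],H[1][240,382],H[1][195,372])
kn=[(h[...,0]<18)&(h[...,1]>75)&(h[...,2]>80) for h in H]
for n,b1,b2 in(("far knob",(252,186,270,205),(372,230,392,248)),("near knob",(219,252,237,272),(364,187,382,203))):
    a=cen(kn[0],b1);b=cen(kn[1],b2); print(n,a,b,tri(t,a[0],s,b[0]).round(4),plane(t,a[0],.085),plane(s,b[0],.085))
wh=[g>150 for g in G]
tk=[(h[...,0]<25)&(h[...,1]>90)&(g>60) for h,g in zip(H,G)]
for n,b1,b2,z in(("zero",(320,287,340,307),(278,213,298,228),.05),("ticket",(383,287,407,305),(226,230,256,252),.05)):
    a=cen(wh[0],b1);b=cen(wh[1],b2); print(n,a,b,tri(t,a[0],s,b[0]).round(4))
for n,b1,b2 in(("t1",(254,226,292,256),(338,225,366,248)),("t2",(250,262,285,300),(324,203,351,224))):
    a=cen(tk[0],b1);b=cen(tk[1],b2); print(n,a,b,tri(t,a[0],s,b[0]).round(4))
print("pegs",plane(t,[(340,209.2),(385.8,209.2),(385,243.3),(341.2,243.3)],.0805).mean(0))
b=blob(wh[1].astype(np.uint8),(240,222,340,310)); print("plate scene",rect(plane(s,b,.068)))
for th in (70,100,120,140,):
  b=blob((G[0]>th).astype(np.uint8),(425,235,540,335)); r=rect(plane(t,b,.047)); print("pan top",th,r)
  print(" corners",(cv2.boxPoints(r)).round(0).tolist())
for th in (90,110,130):
  b=blob((G[1]>th).astype(np.uint8),(112,240,225,325)); r=rect(plane(s,b,.047)); print("pan sc",th,r)
b=blob(((G[1]>110)&(H[1][...,0]<30)).astype(np.uint8),(370,160,456,215)); print("tray sc",rect(plane(s,b,.022)))
z=np.vstack([cv2.resize(c["pixels"][y:y+60,x:x+130][:,:,::-1],None,fx=5,fy=5,interpolation=cv2.INTER_CUBIC) for c,x,y in((t,90,242),(s,360,160))])
cv2.imwrite("pics/tray.png",z)
print(tofs((0.465,-.318)))
E
python3 m.py
```

```text
[ 16 126 170] [ 16 127 171] [ 11 161 128] [ 12 161 170]
far knob (array([259.47945205, 194.52054795]), np.int32(73)) (array([382.03488372, 238.53488372]), np.int32(86)) [0.6802 0.1562 0.0936] [[0.68233849 0.15748939]] [[0.67392033 0.16099386]]
near knob (array([225.02941176, 260.94117647]), np.int32(68)) (array([374.02970297, 193.55445545]), np.int32(101)) [0.5102 0.2387 0.0972] [[0.51000772 0.23790327]] [[0.50035719 0.25000574]]
zero (array([329.58474576, 295.65254237]), np.int32(118)) (array([286.73333333, 218.48888889]), np.int32(45)) [ 0.4307 -0.0278  0.0479]
ticket (array([394. , 295.5]), np.int32(224)) (array([241.81623932, 242.48717949]), np.int32(234)) [ 0.4376 -0.1907  0.0306]
t1 (array([272.18309859, 240.29812207]), np.int32(426)) (array([352.26909091, 236.10909091]), np.int32(275)) [0.5742 0.1257 0.0205]
t2 (array([266.44444444, 280.80614657]), np.int32(423)) (array([337.63855422, 213.80722892]), np.int32(249)) [0.467  0.1371 0.0205]
pegs [ 0.6078036 -0.1084632]
plate scene ((611.078125, -110.0532455444336), (152.3256378173828, 191.61541748046875), 1.288841724395752)
pan t
[... 600 characters left out ...]
7031, -427.969482421875), (220.02041625976562, 169.90203857421875), 83.53777313232422)
 corners [[369.0, -528.0], [537.0, -547.0], [562.0, -328.0], [393.0, -309.0]]
pan sc 90 ((479.36041259765625, -430.4111328125), (221.0052490234375, 197.19137573242188), 83.54288482666016)
pan sc 110 ((478.7304382324219, -430.26824951171875), (220.77537536621094, 194.17410278320312), 83.58197021484375)
pan sc 130 ((468.6481628417969, -429.4444580078125), (219.6385498046875, 172.55958557128906), 83.60529327392578)
tray sc ((485.85870361328125, 434.6610107421875), (140.04173278808594, 241.3541259765625), 0.8030206561088562)
(array([27.55, -5.86,  0.  ]), array([ 0.2441, -0.4928,  0.2313]), np.float64(-63.65))
```

View pics/tray.png

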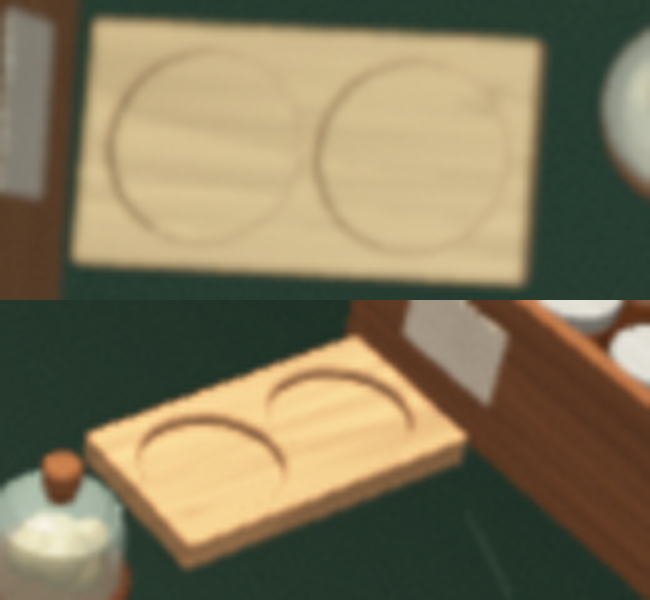

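Tray crop: the well centres are at about crop (204,147) and (413,156), which is top-view px (131,271.5) and (172.6,273.2). Both cameras agree on the pan-to-seat offset of (142.5, 319) mm and a 7.9° turn. Next I move to the pan's +y wall.

```bash
cat >> h.py <<'E'
def go(x,y,z,yaw=None):
    d,p,a=tofs((x,y),z); r=0 if yaw is None else (a-yaw+90)%180-90
    print("shift cm",d,"roll",round(r,2),"at",p,"yaw",a)
E
python3 - <<'E'
from h import *
go(.479,-.3237,.12,-96.5)
E
```

```text
shift cm [28.55 -4.73 11.13] roll 32.85 at [ 0.2441 -0.4928  0.2313] yaw -63.65
```

```bash
python3 -m handwheel '[0.6,7,-1.2,3,8, 0.6,14,-2.4,6,16, 0.6,21,-3.5,9,24, 0.6,28.55,-4.73,11.1,32.8, 0.6,28.55,-4.73,11.1,32.8, 0.6,28.55,-4.73,11.1,32.8, 0.6,28.55,-4.73,11.1,32.8, 0.6,28.55,-4.73,11.1,32.8]' 80
python3 - <<'E'
from h import *
go(.479,-.3237,.021,-96.5); print(arm.sense()["qpos"].round(2))
c=cap("scene"); G=cv2.cvtColor(c["pixels"],cv2.COLOR_RGB2GRAY)
b=blob((G>130).astype(np.uint8),(112,240,225,325)); print(rect(plane(c,b,.047)))
E
```

```text
time_s: 1.3
position: [0.4799, -0.3223, 0.1194]
tcp_rot: [-3.136, 0.172, 0.002]
force: [-0.0, -0.2, -0.3]
width: 0.0511
grip_force: 0.0
shift cm [-0.06  0.16  9.84] roll 0.21 at [ 0.4799 -0.3223  0.1194] yaw -96.29
[-0.67  0.54  1.67  0.    0.93  1.01]
((468.6707763671875, -429.3985900878906), (219.56565856933594, 172.4893341064453), 83.52462768554688)
```

```bash
python3 -m handwheel '[0.6,-0.06,0.16,3,0.2, 0.6,-0.06,0.16,6,0.2, 0.6,-0.06,0.16,8,0.2, 0.6,-0.06,0.16,9,0.2, 0.6,-0.06,0.16,9.84,0.2, 0.6,-0.06,0.16,9.84,0.2, 0.4,-0.06,0.16,9.84,0.2, 0.3,-0.06,0.16,9.84,0.2]' 80 && python3 -m handwheel '[0.1,0,0,0,0, 0,0,0,0,0, 0,0,0,0,0, 0,0,0,0,0, 0,0,0,0,0, 0,0,0,0,0, 0,0,0,0,0, 0,0,0,0,0]' 80
python3 - <<'E'
from h import *
for n,bx in(("scene",(112,240,225,325)),("top",(425,235,540,335))):
    c=cap(n); G=cv2.cvtColor(c["pixels"],cv2.COLOR_RGB2GRAY)
    b=blob((G>(130 if n=="scene" else 140)).astype(np.uint8),bx); print(rect(plane(c,b,.047)))
print(tofs((0,0))[1:])
E
```

```text
time_s: 2.15
position: [0.4786, -0.3257, 0.0229]
tcp_rot: [3.135, -0.182, 0.002]
force: [-0.3, 0.6, -1.2]
width: 0.0259
grip_force: 0.0
time_s: 2.95
position: [0.4785, -0.3254, 0.0228]
tcp_rot: [3.136, -0.182, 0.001]
force: [-1.3, 1.7, 7.0]
width: 0.0073
grip_force: 79.1
((468.2179870605469, -431.8252258300781), (219.53573608398438, 172.79258728027344), 83.53227233886719)
((460.2200927734375, -472.263916015625), (135.11807250976562, 170.0994873046875), 83.80299377441406)
(array([ 0.4785, -0.3254,  0.0228]), np.float64(-96.64))
```

```bash
python3 -m handwheel '[0,0,0,-0.5,0, 0,0,0,-1.5,0, 0,0,0,-3,0, 0,0,0,-5,0, 0,0,0,-8,0, 0,0,0,-11,0, 0,0,0,-12,0, 0,0,0,-12,0]' 100
python3 - <<'E'
from h import *
go(.6063,-.0036,.145,-88.8)
c=cap("scene"); cv2.imwrite("pics/lift.png",cv2.resize(c["pixels"][150:330,60:330][:,:,::-1],None,fx=2.5,fy=2.5,interpolation=cv2.INTER_CUBIC))
E
```

```text
time_s: 3.85
position: [0.4787, -0.3257, 0.1435]
tcp_rot: [3.135, -0.182, 0.004]
force: [-0.4, 0.5, -5.2]
width: 0.0071
grip_force: 98.2
shift cm [  8.94 -33.47  -0.18] roll -7.86 at [ 0.4787 -0.3257  0.1435] yaw -96.66
```

View pics/lift.png

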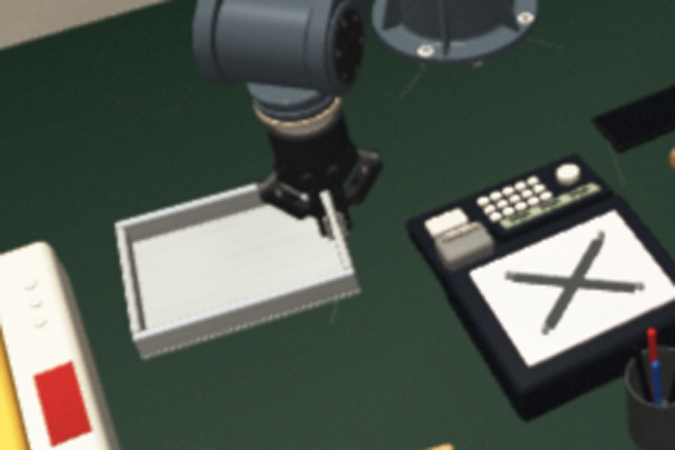

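The pan is held by its +y wall and looks level. Its far corner is at crop (140,350). Now I carry it over the seat.

```bash
python3 -m handwheel '[0,0.5,-2,0,-0.5, 0,1.6,-6,0,-1.5, 0,2.7,-10,0,-2.5, 0,3.7,-14,0,-3.5, 0,4.8,-18,0,-4.5, 0,5.9,-22,0,-5.5, 0,6.9,-26,0,-6.5, 0,8,-30,0,-7.5]' 100; python3 -m handwheel '[0,0.4,-1.5,0,-0.2, 0,0.7,-2.5,0,-0.36, 0,0.9,-3.4,0,-0.36, 0,0.9,-3.4,0,-0.36, 0,0.9,-3.4,0,-0.36, 0,0.9,-3.4,0,-0.36, 0,0.9,-3.4,0,-0.36, 0,0.9,-3.4,0,-0.36]'
python3 - <<'E'
from h import *
go(.6063,-.0036,.105,-88.8)
a=cap("scene"); b=cap("top")
o=np.vstack([cv2.resize(a["pixels"][185:305,215:405][:,:,::-1],None,fx=2.5,fy=2.5,interpolation=cv2.INTER_CUBIC),cv2.resize(b["pixels"][175:295,290:480][:,:,::-1],None,fx=2.5,fy=2.5,interpolation=cv2.INTER_CUBIC)])
cv2.imwrite("pics/over.png",o)
for c,n in((a,"s"),(b,"t")): np.save(n+"1.npy",c["pixels"])
E
```

```text
time_s: 4.7
position: [0.5919, -0.0348, 0.14]
tcp_rot: [-3.141, -0.024, 0.005]
force: [0.4, -0.9, -4.0]
width: 0.0069
grip_force: 98.3
time_s: 5.5
position: [0.6008, -0.0029, 0.1419]
tcp_rot: [3.141, 0.032, 0.0]
force: [-0.4, -0.4, -4.3]
width: 0.007
grip_force: 98.5
shift cm [0.54 0.08 3.69] roll -0.03 at [ 0.6008 -0.0029  0.1419] yaw -88.83
```

View pics/over.png

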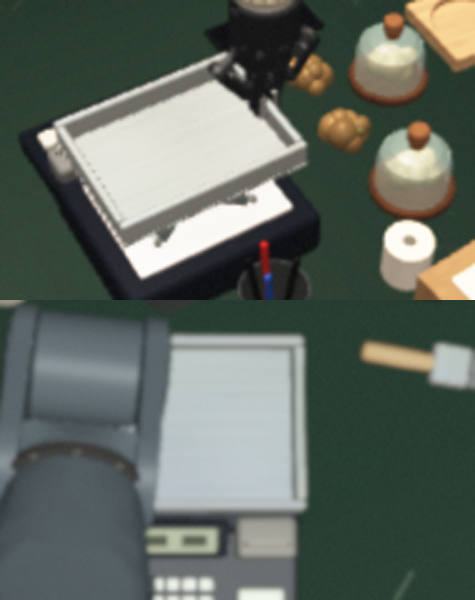

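Pan is over the seat in both views. I'll check its rim corners: top px (412,189.4) and (411.2,259.8), scene px (263,276) and (238,235.4).

Run:
```python
from h import *
t=cap("top");s=cap("scene")
print(tri(t,(412,189.4),s,(263,276.2)).round(4)); print(tri(t,(411.2,259.8),s,(237.8,235.4)).round(4))
G=cv2.cvtColor(np.load("t1.npy"),cv2.COLOR_RGB2GRAY)
# right (-y) outer edge and far (+x) edge with subpixel in top; predicted pixels when pan centred over seat
p=tofs((0,0))[1]; zr=p[2]+.0242
def line(pts): return cv2.fitLine(np.float32(pts),cv2.DIST_HUBER,0,.01,.01).ravel()
e=[]
for v in range(200,252,3):
    r=G[v,402:420].astype(int); g=np.abs(np.diff(r)); 
    k=9-np.argmax((g>15)[::-1]) if 0 else np.argmin(np.diff(r)); e.append((402+k+.5,v))
f=[]
for u in range(362,404,3):
    r=G[182:198,u].astype(int); f.append((u,182+np.argmax(np.diff(r))+.5))
for n,pp in(("-y edge",e),("+x edge",f)):
    w=plane(t,pp,zr); l=line(w*1000); print(n,l.round(2),"angle",np.degrees(np.arctan2(l[1],l[0])).round(2))
th=np.radians(1.38); ex=np.array([np.cos(th),np.sin(th)]); ey=np.array([-ex[1],ex[0]])
print("p",p,"rim z",zr)
```

```text
[ 0.6885 -0.2192  0.1625]
[ 0.5175 -0.2183  0.1512]
-y edge [ 1.0000e+00  3.0000e-02  6.0055e+02 -2.1954e+02] angle 1.62
+x edge [ 3.0000e-02 -1.0000e+00  6.8756e+02 -1.4613e+02] angle -88.51
p [ 0.6009 -0.0026  0.1419] rim z 0.1661
```

```bash
python3 -m handwheel '[0,0.3,0.06,0.5,0, 0,0.56,0.06,1.5,0, 0,0.56,0.06,2.5,0, 0,0.56,0.06,3,0, 0,0.56,0.06,3,0, 0,0.56,0.06,3,0, 0,0.56,0.06,3,0, 0,0.56,0.06,3,0]'; python3 -c "
from h import *
go(.6063,-.0036,.0935,-88.8)"
```

```text
time_s: 6.5
position: [0.6067, -0.003, 0.1123]
tcp_rot: [3.141, 0.033, 0.001]
force: [-0.6, -0.1, -3.8]
width: 0.007
grip_force: 98.6
shift cm [-0.04  0.06  1.88] roll 0.01 at [ 0.6067 -0.003   0.1123] yaw -88.79
```

```bash
python3 -m handwheel '[0,-0.04,0.06,0.3,0, 0,-0.04,0.06,0.6,0, 0,-0.04,0.06,0.9,0, 0,-0.04,0.06,1.1,0, 0,-0.04,0.06,1.2,0, 0,-0.04,0.06,1.3,0, 0,-0.04,0.06,1.3,0, 0,-0.04,0.06,1.3,0]'; python3 -c "
from h import *
go(.6063,-.0036,.0935,-88.8)"
```

```text
time_s: 7.3
position: [0.6062, -0.0035, 0.099]
tcp_rot: [3.141, 0.033, 0.0]
force: [0.2, 0.2, -3.9]
width: 0.0071
grip_force: 98.5
shift cm [0.01 0.01 0.55] roll 0.01 at [ 0.6062 -0.0035  0.099 ] yaw -88.79
```

```bash
python3 -m handwheel '[0,0,0,0.2,0, 0,0,0,0.4,0, 0,0,0,0.5,0, 0,0,0,0.6,0, 0,0,0,0.7,0, 0,0,0,0.7,0, 0,0,0,0.7,0, 0,0,0,0.7,0]'; python3 -c "
from h import *
go(.6063,-.0036,.0908,-88.8)"
```

```text
time_s: 8.1
position: [0.6064, -0.0036, 0.092]
tcp_rot: [3.141, 0.033, 0.001]
force: [5.1, 0.4, -4.3]
width: 0.0072
grip_force: 98.5
shift cm [-0.01  0.    0.12] roll 0.01 at [ 0.6064 -0.0036  0.092 ] yaw -88.79
```

```bash
python3 -m handwheel '[0,0.1,0,0.1,0, 0,0.1,0,0.14,0, 0,0.1,0,0.14,0, 0.1,0.1,0,0.14,0, 0.2,0.1,0,0.14,0, 0.3,0.1,0,0.14,0, 0.35,0.1,0,0.14,0, 0.35,0.1,0,0.14,0]' 20; python3 -m handwheel '[0.35,0,0,-2,0, 0.35,0,0,-4,0, 0.35,0,0,-7,0, 0.35,0,0,-10,0, 0.35,0,0,-10,0, 0.35,0,0,-10,0, 0.35,0,0,-10,0, 0.35,0,0,-10,0]'
python3 - <<'E'
from h import *
a=cap("scene"); b=cap("top")
o=np.vstack([cv2.resize(a["pixels"][185:305,215:405][:,:,::-1],None,fx=2.5,fy=2.5,interpolation=cv2.INTER_CUBIC),cv2.resize(b["pixels"][175:295,290:480][:,:,::-1],None,fx=2.5,fy=2.5,interpolation=cv2.INTER_CUBIC)])
cv2.imwrite("pics/seated.png",o)
go(.4307,-.0278,.15,None)
G=cv2.cvtColor(b["pixels"],cv2.COLOR_RGB2GRAY)
for n,uv in(("e",[(402+np.argmin(np.diff(G[v,402:420].astype(int)))+.5,v) for v in range(200,252,3)]),("f",[(u,182+np.argmax(np.diff(G[182:198,u].astype(int)))+.5) for u in range(362,404,3)])):
    print(n,cv2.fitLine(np.float32(plane(b,uv,.115)*1000),cv2.DIST_HUBER,0,.01,.01).ravel().round(2))
E
```

```text
time_s: 8.9
position: [0.6071, -0.0036, 0.0904]
tcp_rot: [3.141, 0.033, -0.0]
force: [-0.1, 0.4, 0.2]
width: 0.0301
grip_force: 0.0
time_s: 9.7
position: [0.6066, -0.0035, 0.1893]
tcp_rot: [-3.141, -0.033, 0.003]
force: [0.5, 0.4, -0.2]
width: 0.0298
grip_force: 0.0
shift cm [-17.65   2.06   3.99] roll 0 at [ 0.6068 -0.0035  0.1896] yaw -88.8
e [ 1.0000e+00  3.0000e-02  6.2201e+02 -2.2014e+02]
f [ 3.0000e-02 -1.0000e+00  6.9405e+02 -1.4802e+02]
```

View pics/seated.png

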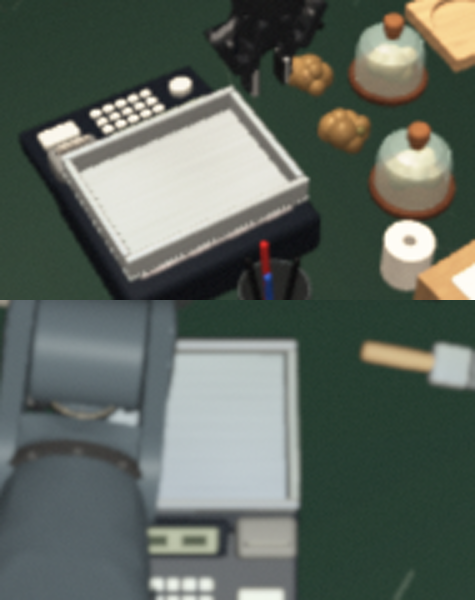

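The pan looks seated level, with its rim parallel to the housing. Its −y edge is at top-crop x≈298 and the keys are clear. Next I shut the fingers and move over the zero key.

```bash
python3 -m handwheel '[0,-5,0.5,0,0, 0,-10,1.2,0,0, 0,-14,1.7,0,0, 0,-17.5,2.06,1,0, 0,-17.5,2.06,4,0, 0,-17.5,2.06,8,0, 0,-17.5,2.06,10.5,0, 0,-17.5,2.06,10.5,0]' 20; python3 -m handwheel '[0,0,0,0.5,0, 0,0,0,1,0, 0,0,0,1.5,0, 0,0,0,1.5,0, 0,0,0,1.5,0, 0,0,0,1.5,0, 0,0,0,1.5,0, 0,0,0,1.5,0]'; python3 -c "
from h import *
go(.432,-.0278,.06,None)"
```

```text
time_s: 10.6
position: [0.4307, -0.0275, 0.083]
tcp_rot: [-3.14, -0.033, 0.009]
force: [-1.2, -0.2, -0.2]
width: 0.0003
grip_force: 0.0
time_s: 11.4
position: [0.4327, -0.0278, 0.0706]
tcp_rot: [3.141, 0.033, 0.0]
force: [-0.7, -0.5, 0.1]
width: -0.0
grip_force: 0.0
shift cm [-0.07 -0.    1.06] roll 0 at [ 0.4327 -0.0278  0.0706] yaw -88.8
```

```bash
python3 -m handwheel '[0,0,0,0.4,0, 0,0,0,0.8,0, 0,0,0,1.2,0, 0,0,0,1.5,0, 0,0,0,1.5,0, 0,0,0,1.5,0, 0,0,0,1.5,0, 0,0,0,1.5,0]'; python3 -m handwheel '[0,0,0,0.2,0, 0,0,0,0.4,0, 0,0,0,0.4,0, 0,0,0,0.4,0, 0,0,0,0.4,0, 0,0,0,0.4,0, 0,0,0,0.4,0, 0,0,0,0.4,0]'
```

```text
time_s: 12.2
position: [0.4327, -0.0278, 0.0556]
tcp_rot: [3.141, 0.033, 0.0]
force: [0.3, 0.0, 0.1]
width: 0.0003
grip_force: 0.0
time_s: 13.0
position: [0.4327, -0.0278, 0.0515]
tcp_rot: [3.141, 0.033, 0.0]
force: [1.9, 0.3, 2.6]
width: -0.0
grip_force: 0.9
```

```bash
python3 -m handwheel '[0,0,0,0.1,0, 0,0,0,0.2,0, 0,0,0,0.3,0, 0,0,0,0.35,0, 0,0,0,0.35,0, 0,0,0,0.35,0, 0,0,0,0.35,0, 0,0,0,0.35,0]'
```

```text
time_s: 13.8
position: [0.4327, -0.0278, 0.0481]
tcp_rot: [3.141, 0.033, 0.0]
force: [2.9, -0.7, 3.4]
width: 0.0005
grip_force: 2.1
```

```bash
python3 -m handwheel '[0,0,0,0.05,0, 0,0,0,0.1,0, 0,0,0,0.15,0, 0,0,0,0.2,0, 0,0,0,0.2,0, 0,0,0,0.2,0, 0,0,0,0.2,0, 0,0,0,0.2,0]'
```

```text
time_s: 14.6
position: [0.4329, -0.0279, 0.0467]
tcp_rot: [3.141, 0.033, 0.001]
force: [-1.4, -0.3, 20.6]
width: -0.0
grip_force: 10.2
```

Zero key bottomed out at 20 N. I retreat and go for the near dome.

```bash
python3 -m handwheel '[0,0,0,-1,0, 0,0,0,-3,0, 0,0,0,-6,0, 0.6,0,0,-10,0, 0.6,0,0,-13,0, 0.6,0,0,-13,0, 0.6,0,0,-13,0, 0.6,0,0,-13,0]' 20
python3 - <<'E'
from h import *
t=cap("top");s=cap("scene"); np.save("top2.npy",t["pixels"])
print("wells top",plane(t,[(130.9,271.5),(172.6,273.2)],.022).round(4))
# scene: well rims upper crop: ellipse extremes -> centre from tray corners
c=np.array([(87,435),(360,337),(465,437),(185,552)])  # crop px of tray top corners
uv=np.c_[360+c[:,0]/5,160+(c[:,1]-300)/5]; w=plane(s,uv,.022); print("corners scene",w.round(4).tolist(),w.mean(0))
c=np.array([(93,17),(543,39),(525,285),(72,263)]); uv=np.c_[90+c[:,0]/5,242+c[:,1]/5]; w=plane(t,uv,.022); print("corners top",w.round(4).tolist(),w.mean(0))
go(.5102,.2387,.15,None)
E
```

```text
time_s: 15.4
position: [0.4316, -0.0276, 0.1747]
tcp_rot: [-3.141, -0.033, 0.005]
force: [-1.2, -0.0, -1.2]
width: 0.0512
grip_force: 0.0
wells top [[0.4831 0.4899]
 [0.4812 0.3817]]
corners scene [[0.4223, 0.3232], [0.43, 0.5547], [0.5513, 0.5489], [0.5497, 0.3137]] [0.4883168  0.43514757]
corners top [[0.5501, 0.552], [0.5442, 0.3172], [0.4155, 0.3204], [0.4217, 0.5543]] [0.48287581 0.43597413]
shift cm [  8.4  -26.47   2.47] roll 0 at [ 0.4318 -0.0277  0.1748] yaw -88.8
```

```bash
python3 -m handwheel '[0.6,1.5,-5,0,0, 0.6,3,-10,0,0, 0.6,4.6,-15,0,0, 0.6,6.2,-20,0,0, 0.6,7.8,-24.5,1,0, 0.6,8.4,-26.47,2,0, 0.6,8.4,-26.47,2.5,0, 0.6,8.4,-26.47,2.5,0]' 20
python3 - <<'E'
from h import *
go(.5107,.2387,.08,None)
E
```

```text
time_s: 16.3
position: [0.51, 0.2384, 0.1491]
tcp_rot: [3.14, 0.035, -0.005]
force: [-1.0, -0.2, -0.8]
width: 0.0509
grip_force: 0.0
shift cm [ 0.09 -0.03  6.91] roll 0 at [0.51   0.2384 0.1491] yaw -88.73
```

Check where the knob sits between the fingers while I'm part-way down.

```bash
python3 -m handwheel '[0.6,0.09,0,1,0, 0.6,0.09,0,2,0, 0.6,0.09,0,2.8,0, 0.6,0.09,0,2.8,0, 0.6,0.09,0,2.8,0, 0.6,0.09,0,2.8,0, 0.6,0.09,0,2.8,0, 0.6,0.09,0,2.8,0]' 20
python3 - <<'E'
from h import *
go(.5107,.2387,.08,None)
a=cap("scene"); 
cv2.imwrite("pics/dome1.png",cv2.resize(a["pixels"][130:240,320:460][:,:,::-1],None,fx=4.5,fy=4.5,interpolation=cv2.INTER_CUBIC))
E
```

```text
time_s: 17.1
position: [0.512, 0.2387, 0.1233]
tcp_rot: [-3.141, -0.033, -0.001]
force: [0.3, 0.1, -0.7]
width: 0.0515
grip_force: 0.0
shift cm [-0.13 -0.    4.33] roll 0 at [0.512  0.2387 0.1233] yaw -88.79
```

View pics/dome1.png

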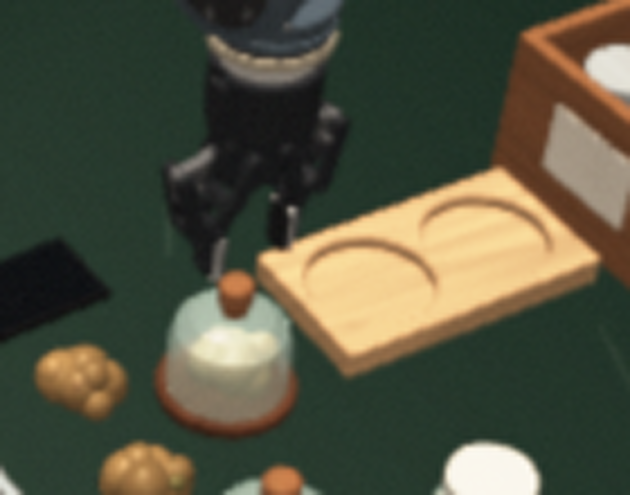

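The fingers straddle the knob (knob crop (238,280), finger tips (215,270) and (285,240)). There's a small offset, so I check it numerically.

Run:
```python
from h import *
a=cap("scene"); p=arm.sense()["position"]; 
for z in(p[2],p[2]+.006,.095,.106): u=proj(a,(p[0],p[1],z))[0]; print(z.round(3),u.round(1),((u-[320,130])*4.5).round(0))
h=cv2.cvtColor(a["pixels"],cv2.COLOR_RGB2HSV); k=(h[...,0]<18)&(h[...,1]>120)&(h[...,2]>80)
print(cen(k,(360,186,384,203)))
```

```text
0.123 [374.2 187.7] [244. 260.]
0.129 [374.3 186.3] [245. 253.]Traceback (most recent call last):
  File "<stdin>", line 3, in <module>
AttributeError: 'float' object has no attribute 'round'
```

Run:
```python
from h import *
a=cap("scene"); t=cap("top"); T=np.load("top.npy"); h=cv2.cvtColor(a["pixels"],cv2.COLOR_RGB2HSV)
for th in(130,150,170):
  k=(h[...,0]<14)&(h[...,1]>th)&(h[...,2]>80); c,n=cen(k,(364,189,381,203)); print(c,n,tri(t,(225.03,260.94),a,c).round(4),plane(a,c,.095))
hT=cv2.cvtColor(T,cv2.COLOR_RGB2HSV)
for th in(85,100,115):
  print(cen((hT[...,0]<20)&(hT[...,1]>th),(219,252,236,271)),cen((hT[...,0]<20)&(hT[...,1]>th),(252,186,269,205)))
h=cv2.cvtColor(np.load("scene.npy"),cv2.COLOR_RGB2HSV);k=(h[...,0]<14)&(h[...,1]>130)&(h[...,2]>80); print(cen(k,(372,230,392,248)))
```

```text
[372.15789474 194.63157895] 57 [0.509  0.2365 0.0932] [[0.51053102 0.23500309]]
[372.10869565 194.41304348] 46 [0.5089 0.2363 0.0941] [[0.50960158 0.23543983]]Traceback (most recent call last):
  File "<stdin>", line 4, in <module>
  File "h.py", line 33, in cen
    n,l,st,ce=cv2.connectedComponentsWithStats(m); i=1+np.argmax(st[1:,4]); return ce[i]+[x0,y0],st[i,4]
                                                       ~~~~~~~~~^^^^^^^^^^
    return _wrapfunc(a, 'argmax', axis=axis, out=out, **kwds)
    return bound(*args, **kwds)
ValueError: attempt to get argmax of an empty sequence
```

```bash
python3 -m handwheel '[0.6,-0.2,0.27,1.5,0, 0.6,-0.2,0.27,3,0, 0.6,-0.2,0.27,4,0, 0.6,-0.2,0.27,4.3,0, 0.6,-0.2,0.27,4.3,0, 0.5,-0.2,0.27,4.3,0, 0.4,-0.2,0.27,4.3,0, 0.3,-0.2,0.27,4.3,0]' 30; python3 -m handwheel '[0.25,0,0,0,0, 0.2,0,0,0,0, 0.1,0,0,0,0, 0,0,0,0,0, 0,0,0,0,0, 0,0,0,0,0, 0,0,0,0,0, 0,0,0,0,0]' 50
```

```text
time_s: 18.1
position: [0.5102, 0.236, 0.0805]
tcp_rot: [-3.141, -0.033, -0.001]
force: [-0.9, 1.3, 1.5]
width: 0.0264
grip_force: 24.1
time_s: 18.9
position: [0.5103, 0.2361, 0.0805]
tcp_rot: [-3.141, -0.033, -0.002]
force: [-0.1, 1.0, 5.6]
width: 0.0254
grip_force: 49.1
```

```bash
python3 -m handwheel '[0,0,0,-0.5,0, 0,0,0,-2,0, 0,0,0,-4,0, 0,0,0,-6,0, 0,0,0,-8,0, 0,0,0,-9,0, 0,0,0,-9,0, 0,0,0,-9,0]' 50
python3 - <<'E'
from h import *
go(.4855,.489,.17,None)
a=cap("scene"); t=cap("top"); np.save("s3.npy",a["pixels"]);np.save("t3.npy",t["pixels"])
h=cv2.cvtColor(a["pixels"],cv2.COLOR_RGB2HSV)
G=a["pixels"][130:260,320:460]
cv2.imwrite("pics/lift1.png",np.vstack([cv2.resize(G[:,:,::-1],None,fx=3,fy=3),cv2.resize(t["pixels"][180:245,200:340][:,:,::-1],None,fx=3,fy=3)]))
E
```

```text
time_s: 19.7
position: [0.5095, 0.2357, 0.1692]
tcp_rot: [3.141, 0.033, -0.002]
force: [-0.7, -0.2, -2.6]
width: 0.0254
grip_force: 49.4
shift cm [ -1.87 -25.38  -0.09] roll 0 at [0.5095 0.2357 0.1692] yaw -88.8
```

View pics/lift1.png

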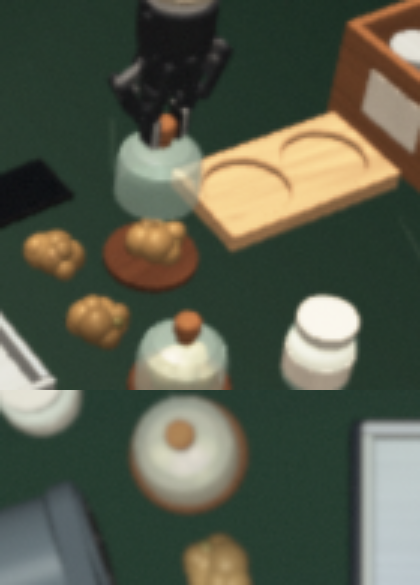

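The dome is in hand and the truffle is revealed on its disc at crop (155,240). Carrying it to the far well.

```bash
python3 -m handwheel '[0,-0.2,-2,0,0, 0,-0.5,-6,0,0, 0,-0.8,-10,0,0, 0,-1.1,-14,0,0, 0,-1.4,-18,0,0, 0,-1.7,-22,0,0, 0,-1.87,-24.5,0,0, 0,-1.87,-25.4,0,0]' 50;  python3 -m handwheel '[0,0,0,0,0, 0,0,0,2,0, 0,0,0,4,0, 0,0,0,5,0, 0,0,0,5,0, 0,0,0,5,0, 0,0,0,5,0, 0,0,0,5,0]'
python3 - <<'E'
from h import *
go(.4855,.489,.082,None)
a=cap("scene"); t=cap("top")
cv2.imwrite("pics/well1.png",np.hstack([cv2.resize(a["pixels"][120:230,350:480][:,:,::-1],None,fx=4,fy=4,interpolation=cv2.INTER_CUBIC),cv2.resize(t["pixels"][230:340,90:160][:,:,::-1],None,fx=4,fy=4,interpolation=cv2.INTER_CUBIC)]))
E
```

```text
time_s: 20.6
position: [0.4848, 0.4914, 0.1684]
tcp_rot: [3.141, 0.036, -0.002]
force: [0.4, -0.9, -1.8]
width: 0.0254
grip_force: 49.5
time_s: 21.4
position: [0.4863, 0.4896, 0.121]
tcp_rot: [-3.14, -0.033, -0.002]
force: [0.7, 0.2, -1.7]
width: 0.0255
grip_force: 49.6
shift cm [-0.08  0.06  3.9 ] roll 0 at [0.4863 0.4896 0.121 ] yaw -88.8
```

View pics/well1.png

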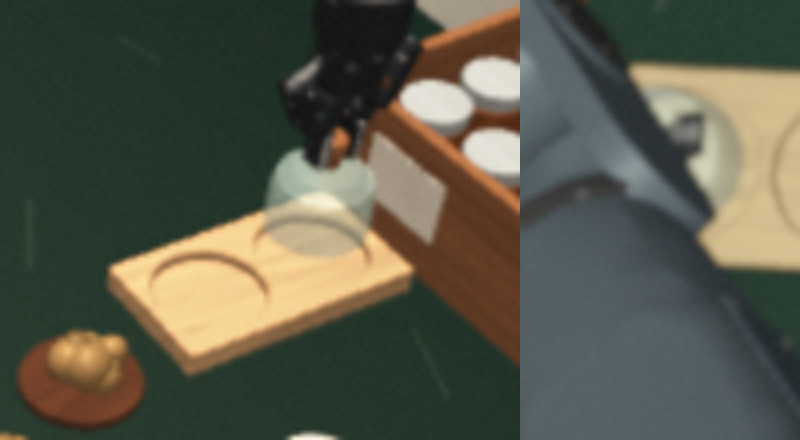

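The dome (crop x 265–373) is over the far well (rim crop x 252–371). Checking both against projections.

Run:
```python
from h import *
a=cap("scene")
def ell(x,y,z,r,n=72):
    th=np.linspace(0,2*np.pi,n); P=np.c_[x+r*np.cos(th),y+r*np.sin(th),np.full(n,z)]; u=(proj(a,P)-[350,120])*4
    return u.min(0).round(0),u.max(0).round(0)
print("dome rim",ell(.4863,.4896,.0505,.045)); print("far well",ell(.4855,.489,.022,.05)); print("near well",ell(.4835,.3815,.022,.05))
```

```text
dome rim (array([263., 190.]), array([369., 258.]))
far well (array([251., 211.]), array([367., 287.]))
near well (array([148., 249.]), array([266., 327.]))
```

```bash
python3 -m handwheel '[0,0.07,0.03,1,0, 0,0.07,0.03,2,0, 0,0.07,0.03,2.8,0, 0,0.07,0.03,3.2,0, 0,0.07,0.03,3.5,0, 0,0.07,0.03,3.8,0, 0,0.07,0.03,3.9,0, 0,0.07,0.03,3.9,0]' 50;  python3 -m handwheel '[0,0,0,0.05,0, 0,0,0,0.1,0, 0,0,0,0.1,0, 0,0,0,0.1,0, 0,0,0,0.1,0, 0,0,0,0.1,0, 0,0,0,0.1,0, 0,0,0,0.1,0]'
```

```text
time_s: 22.35
position: [0.4866, 0.4893, 0.081]
tcp_rot: [-3.141, -0.033, -0.0]
force: [0.6, 3.6, -0.8]
width: 0.0254
grip_force: 50.3
time_s: 23.15
position: [0.4869, 0.4895, 0.0807]
tcp_rot: [-3.14, -0.033, -0.002]
force: [-0.9, 4.0, 6.4]
width: 0.0253
grip_force: 51.0
```

```bash
python3 -m handwheel '[0,0,-0.1,-0.1,0, 0,0,-0.2,-0.1,0, 0,0,-0.25,-0.05,0, 0,0,-0.25,0,0, 0,0,-0.25,0,0, 0.2,0,-0.25,0,0, 0.4,0,-0.25,0,0, 0.6,0,-0.25,0,0]' 20;  python3 -m handwheel '[0.6,0,0,0,0, 0.6,0,0,0,0, 0.6,0,0,-2,0, 0.6,0,0,-4,0, 0.6,0,0,-7,0, 0.6,0,0,-7,0, 0.6,0,0,-7,0, 0.6,0,0,-7,0]'
python3 - <<'E'
from h import *
t=cap("top"); s=cap("scene"); H=cv2.cvtColor(np.load("top.npy"),cv2.COLOR_RGB2HSV)
h=cv2.cvtColor(np.load("scene.npy"),cv2.COLOR_RGB2HSV)
for th in(85,100,115):
  a=cen((H[...,0]<20)&(H[...,1]>th),(252,186,269,205)); b=cen((h[...,0]<14)&(h[...,1]>130)&(h[...,2]>70),(374,232,390,246)); print(a,b,tri(t,a[0],s,b[0]).round(4))
h=cv2.cvtColor(s["pixels"],cv2.COLOR_RGB2HSV);b=cen((h[...,0]<14)&(h[...,1]>130)&(h[...,2]>70),(374,232,390,246));print(b)
go(.680,.155,.15,None)
E
```

```text
time_s: 23.95
position: [0.4864, 0.4914, 0.0796]
tcp_rot: [3.141, 0.033, -0.001]
force: [0.4, -0.3, 1.2]
width: 0.0478
grip_force: 0.0
time_s: 24.75
position: [0.4862, 0.4913, 0.1488]
tcp_rot: [3.14, 0.033, -0.002]
force: [1.5, 0.4, 0.0]
width: 0.0508
grip_force: 0.0
(array([259.63636364, 194.5       ]), np.int32(66)) (array([382.20895522, 238.20895522]), np.int32(67)) [0.6802 0.1561 0.095 ]
(array([259.54545455, 194.56363636]), np.int32(55)) (array([382.20895522, 238.20895522]), np.int32(67)) [0.6801 0.1563 0.0947]
(array([259.64583333, 194.64583333]), np.int32(48)) (array([382.20895522, 238.20895522]), np.int32(67)) [0.68   0.1562 0.0947]
(array([382.15151515, 238.25757576]), np.int32(66))
shift cm [18.67 34.03 -0.11] roll 0 at [0.4862 0.4913 0.1488] yaw -88.79
```

```bash
python3 -m handwheel '[0.6,2.3,4.2,0,0, 0.6,4.6,8.4,0,0, 0.6,6.9,12.6,0,0, 0.6,9.2,16.8,0,0, 0.6,11.5,21,0,0, 0.6,13.8,25.2,0,0, 0.6,16.1,29.4,0,0, 0.6,18.6,33.9,0,0]' 20;  python3 -m handwheel '[0.6,0,0,0,0, 0.6,0,0,0,0, 0.6,0,0,1,0, 0.6,0,0,2,0, 0.6,0,0,2,0, 0.6,0,0,2,0, 0.6,0,0,2,0, 0.6,0,0,2,0]'
python3 - <<'E'
from h import *
go(.680,.156,.0795,None)
E
```

```text
time_s: 25.65
position: [0.6793, 0.1562, 0.1493]
tcp_rot: [3.141, 0.033, -0.002]
force: [0.0, 0.4, 0.4]
width: 0.0513
grip_force: 0.0
time_s: 26.45
position: [0.679, 0.1581, 0.1304]
tcp_rot: [-3.141, -0.033, -0.001]
force: [0.3, -0.3, -0.2]
width: 0.0518
grip_force: 0.0
shift cm [0.09 0.22 5.09] roll 0 at [0.679  0.1581 0.1304] yaw -88.78
```

```bash
python3 -m handwheel '[0.6,0.1,0.22,1.5,0, 0.6,0.1,0.22,3,0, 0.6,0.1,0.22,4.5,0, 0.6,0.1,0.22,5,0, 0.6,0.1,0.22,5,0, 0.5,0.1,0.22,5,0, 0.4,0.1,0.22,5,0, 0.3,0.1,0.22,5,0]' 30; python3 -m handwheel '[0.25,0,0,0,0, 0.2,0,0,0,0, 0.1,0,0,0,0, 0,0,0,0,0, 0,0,0,0,0, 0,0,0,0,0, 0,0,0,0,0, 0,0,0,0,0]' 50; python3 -m handwheel '[0,0,0,-0.5,0, 0,0,0,-2,0, 0,0,0,-4,0, 0,0,0,-6,0, 0,0,0,-8,0, 0,0,0,-9,0, 0,0,0,-9,0, 0,0,0,-9,0]' 50
python3 - <<'E'
from h import *
go(.4845,.383,.17,None)
E
```

```text
time_s: 27.25
position: [0.6803, 0.1559, 0.0807]
tcp_rot: [-3.141, -0.033, -0.002]
force: [0.5, 0.9, 1.7]
width: 0.0262
grip_force: 24.1
time_s: 28.05
position: [0.6804, 0.156, 0.0807]
tcp_rot: [-3.141, -0.033, -0.002]
force: [-0.3, 2.4, 5.2]
width: 0.0255
grip_force: 49.2
time_s: 28.85
position: [0.6796, 0.1556, 0.1694]
tcp_rot: [3.141, 0.033, -0.002]
force: [-0.2, 0.5, -0.8]
width: 0.0257
grip_force: 49.3
shift cm [-19.03 -23.14  -0.05] roll 0 at [0.6796 0.1556 0.1694] yaw -88.8
```

```bash
python3 -m handwheel '[0,-1,-1.2,0,0, 0,-4,-4.8,0,0, 0,-7,-8.5,0,0, 0,-10,-12.1,0,0, 0,-13,-15.8,0,0, 0,-16,-19.4,0,0, 0,-18.3,-22,0,0, 0,-18.95,-23.15,0,0]' 50;  python3 -m handwheel '[0,0,0,0,0, 0,0,0,2,0, 0,0,0,4,0, 0,0,0,5,0, 0,0,0,5,0, 0,0,0,5,0, 0,0,0,5,0, 0,0,0,5,0]'
python3 - <<'E'
from h import *
go(.4855,.3835,.0815,None)
a=cap("scene")
cv2.imwrite("pics/well2.png",cv2.resize(a["pixels"][120:230,320:480][:,:,::-1],None,fx=4,fy=4,interpolation=cv2.INTER_CUBIC))
E
```

```text
time_s: 29.65
position: [0.4822, 0.3854, 0.1692]
tcp_rot: [3.141, 0.038, -0.003]
force: [0.8, -0.9, -2.0]
width: 0.0254
grip_force: 49.4
time_s: 30.45
position: [0.4861, 0.3833, 0.1208]
tcp_rot: [-3.141, -0.033, -0.002]
force: [0.5, 0.2, -2.5]
width: 0.0256
grip_force: 49.5
shift cm [-0.06 -0.01  3.93] roll 0 at [0.4861 0.3833 0.1208] yaw -88.8
```

View pics/well2.png

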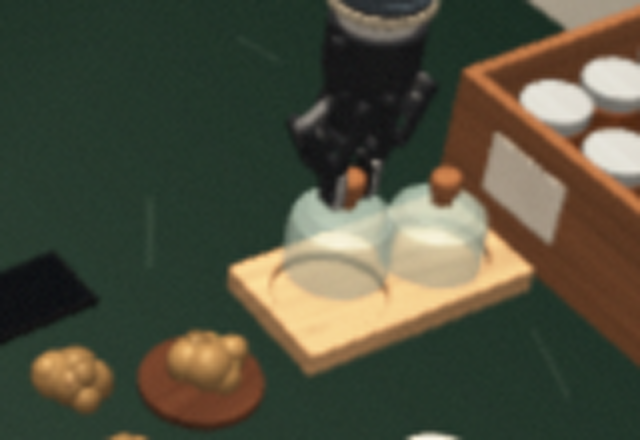

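The first dome stands in the far well (crop (438,240)). The second is over the near well (rim crop x 286–392, well 272–388). Lowering it.

```bash
python3 -m handwheel '[0,0,0,1,0, 0,0,0,2,0, 0,0,0,2.8,0, 0,0,0,3.2,0, 0,0,0,3.5,0, 0,0,0,3.8,0, 0,0,0,3.95,0, 0,0,0,3.95,0]' 50;  python3 -m handwheel '[0,0,0,0.05,0, 0,0,0,0.1,0, 0,0,0,0.1,0, 0,0,0,0.1,0, 0,0,0,0.1,0, 0,0,0,0.1,0, 0,0,0,0.1,0, 0,0,0,0.1,0]'
```

```text
time_s: 31.3
position: [0.4858, 0.3834, 0.0808]
tcp_rot: [-3.141, -0.033, -0.001]
force: [0.4, 0.1, 0.3]
width: 0.0252
grip_force: 49.6
time_s: 32.1
position: [0.4859, 0.3837, 0.0806]
tcp_rot: [-3.14, -0.033, -0.002]
force: [-2.7, 0.3, 8.5]
width: 0.0258
grip_force: 50.5
```

```bash
python3 -m handwheel '[0.2,0,0,-0.05,0, 0.4,0,0,-0.05,0, 0.6,0,0,-0.05,0, 0.6,0,0,-0.05,0, 0.6,0,0,-2,0, 0.6,0,0,-4,0, 0.7,0,0,-7,0, 0.8,0,0,-10,0]' 20
python3 - <<'E'
from h import *
t=cap("top"); s=cap("scene"); np.save("t4.npy",t["pixels"]); np.save("s4.npy",s["pixels"])
cv2.imwrite("pics/tr.png",np.vstack([cv2.resize(s["pixels"][170:280,315:455][:,:,::-1],None,fx=3,fy=3),cv2.resize(t["pixels"][175:300,200:340][:,:,::-1],None,fx=3,fy=3,interpolation=cv2.INTER_CUBIC)[:270]]))
for n,bs,bt in(("c",(338,225,366,248),(254,226,292,256)),("d",(324,203,351,224),(250,262,285,300))):
  o=[]
  for c,b in((s,bs),(t,bt)):
    h=cv2.cvtColor(c["pixels"],cv2.COLOR_RGB2HSV); g=cv2.cvtColor(c["pixels"],cv2.COLOR_RGB2GRAY)
    o.append(cen((h[...,0]<25)&(h[...,1]>90)&(g>60),b))
  print(n,o,tri(s,o[0][0],t,o[1][0]).round(4))
for n,uv in(("far",(380,252)),("near",(370,212))):
    print(n,cv2.cvtColor(s["pixels"],cv2.COLOR_RGB2HSV)[uv[1]-6:uv[1]+7:3,uv[0]-6:uv[0]+7:3,:2].tolist())
E
```

```text
time_s: 32.9
position: [0.4855, 0.383, 0.1802]
tcp_rot: [3.141, 0.033, -0.001]
force: [0.9, -0.1, -0.1]
width: 0.0685
grip_force: 0.0
c [(array([352.30072464, 236.09057971]), np.int32(276)), (array([272.20327103, 240.3364486 ]), np.int32(428))] [0.5741 0.1258 0.0205]
d [(array([337.704, 213.84 ]), np.int32(250)), (array([266.47990544, 280.77068558]), np.int32(423))] [0.4672 0.1372 0.0204]
far [[[13, 145], [16, 144], [16, 140], [16, 137], [17, 141]], [[16, 145], [17, 124], [16, 146], [16, 141], [16, 147]], [[16, 138], [16, 140], [17, 131], [16, 146], [15, 147]], [[16, 145], [16, 146], [16, 144], [16, 147], [16, 143]], [[15, 145], [16, 148], [15, 143], [15, 150], [16, 145]]]
near [[[16, 145], [17, 134], [16, 144], [16, 146], [16, 140]], [[16, 143], [16, 139], [17, 133], [16, 139], [16, 145]], [[16, 148], [16, 145], [16, 146], [16, 142], [16, 148]], [[12, 157], [14, 150], [16, 146], [15, 148], [16, 146]], [[10, 161], [10, 164], [11, 160], [11, 158], [13, 150]]]
```

View pics/tr.png

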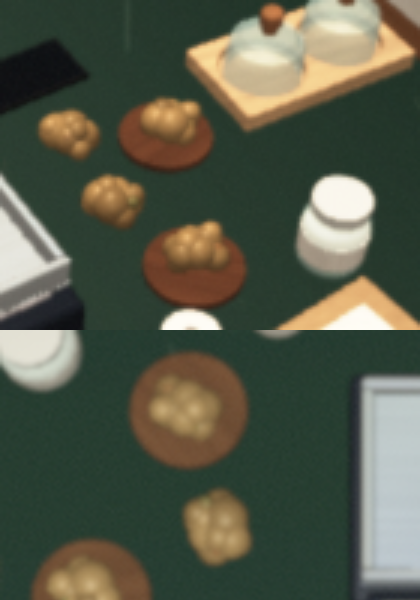

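All four truffles are exposed: disc ones at top-crop (185,405) and (85,590), loose ones at (217,525) and below. Measuring their centres and short axes.

```bash
cat > tr.py <<'E'
from h import *
import sys
def truffles(t,s=None):
    h=cv2.cvtColor(t["pixels"],cv2.COLOR_RGB2HSV); g=cv2.cvtColor(t["pixels"],cv2.COLOR_RGB2GRAY)
    out={}
    for n,b,zc,st in(("far",(240,185,285,222),.03,1),("near",(205,240,252,292),.03,1),("c",(245,224,300,260),.02,0),("d",(245,260,295,305),.02,0)):
        m=((h[...,0]<28)&(h[...,0]>(13 if st else 5))&(h[...,1]>80)&(g>(100 if st else 60))).astype(np.uint8)
        try: k=blob(m,b)
        except ValueError: continue
        w=plane(t,k,zc); r=rect(w); M=cv2.moments((w*1000).astype(np.float32)); c=np.array([M["m10"],M["m01"]])/M["m00"]
        ax=.5*np.degrees(np.arctan2(2*M["mu11"],M["mu20"]-M["mu02"]))
        print(n,"centroid",c.round(1),"long axis deg",ax.round(1),"rect",np.round(r[0],1),np.round(r[1],1),round(r[2],1),"area",M["m00"])
if __name__=="__main__":
    t=cap("top"); 
    if len(sys.argv)>1: t["pixels"]=np.load(sys.argv[1])
    truffles(t)
E
python3 tr.py t4.npy
```

```text
far centroid [677.5 157.8] long axis deg 62.8 rect [677.7 156.9] [60.5 47.9] 65.9 area 2264.6504498161376
near centroid [511.8 238.4] long axis deg 44.7 rect [512.3 237.9] [61.3 52.2] 35.6 area 2591.3300776956603
c centroid [574.3 125.9] long axis deg 23.4 rect [574.7 125.3] [63.3 55. ] 22.1 area 2836.7205063165165
d centroid [467.3 137.3] long axis deg 30.6 rect [466.3 137.7] [66.2 52.2] 24.9 area 2784.279067730764
```

```bash
python3 -c "
from h import *
go(.5755,.1256,.12,-67)"
```

```text
shift cm [ 8.35 26.    6.1 ] roll -21.8 at [0.4864 0.3836 0.1812] yaw -88.8
```

```bash
python3 -m handwheel '[1,1.3,4,0,-4, 1,2.6,8,0,-8, 1,3.9,12,0,-12, 1,5.2,16,0,-16, 1,6.5,20,2,-20, 1,7.7,24,4,-21.8, 1,8.35,26,6,-21.8, 1,8.35,26,6,-21.8]' 20; python3 -m handwheel '[1,0,0,0.5,0, 1,0,0,0.5,0, 1,0,0,0.5,0, 1,0,0,0.5,0, 1,0,0,0.5,0, 1,0,0,0.5,0, 1,0,0,0.5,0, 1,0,0,0.5,0]'
python3 - <<'E'
from h import *
go(.5755,.1256,.006,-67)
s=cap("scene"); h=cv2.cvtColor(s["pixels"],cv2.COLOR_RGB2HSV); g=cv2.cvtColor(s["pixels"],cv2.COLOR_RGB2GRAY)
print(cen((h[...,0]<25)&(h[...,1]>90)&(g>60),(338,225,366,248)))
E
```

```text
time_s: 33.85
position: [0.5733, 0.1223, 0.1158]
tcp_rot: [-3.079, -0.622, 0.009]
force: [0.2, 0.4, 0.3]
width: 0.085
grip_force: 0.0
time_s: 34.65
position: [0.5746, 0.125, 0.1146]
tcp_rot: [-3.078, -0.626, -0.0]
force: [0.2, -0.1, 0.9]
width: 0.0856
grip_force: 0.0
shift cm [ 0.1  -0.02 10.86] roll 0.01 at [0.5746 0.125  0.1146] yaw -66.99
(array([352.29241877, 236.11552347]), np.int32(277))
```

```bash
python3 -m handwheel '[1,0.1,0,3,0, 1,0.1,0,6,0, 1,0.1,0,9,0, 1,0.1,0,10.5,0, 1,0.1,0,10.85,0, 1,0.1,0,10.85,0, 0.8,0.1,0,10.85,0, 0.7,0.1,0,10.85,0]' 30; python3 -m handwheel '[0.6,0,0,0,0, 0.5,0,0,0,0, 0.4,0,0,0,0, 0.3,0,0,0,0, 0,0,0,0,0, 0,0,0,0,0, 0,0,0,0,0, 0,0,0,0,0]' 30; python3 -m handwheel '[0,0,0,-1,0, 0,0,0,-3,0, 0,0,0,-6,0, 0,0,0,-9,0, 0,0,0,-12,0, 0,0,0,-14.5,0, 0,0,0,-14.5,0, 0,0,0,-14.5,0]'; python3 -c "
from h import *
go(.573,-.162,.15,-88.6)"
```

```text
time_s: 35.5
position: [0.5763, 0.1255, 0.0073]
tcp_rot: [3.078, 0.627, 0.003]
force: [-0.3, 0.2, 0.4]
width: 0.06
grip_force: 0.0
time_s: 36.3
position: [0.576, 0.1255, 0.0068]
tcp_rot: [3.078, 0.627, 0.002]
force: [-1.2, 0.1, 6.7]
width: 0.0437
grip_force: 31.3
time_s: 37.1
position: [0.5754, 0.1254, 0.1513]
tcp_rot: [3.078, 0.626, 0.001]
force: [-0.6, -0.6, -1.1]
width: 0.0434
grip_force: 30.7
shift cm [-11.45  26.36   0.12] roll 21.61 at [0.5754 0.1254 0.1513] yaw -66.99
```

```bash
python3 -m handwheel '[0,-1,2,0,3, 0,-2.8,6.5,0,7, 0,-4.6,11,0,11, 0,-6.5,15,0,15, 0,-8.3,19,0,19, 0,-9.8,22.5,0,21.6, 0,-11,25.4,0,21.6, 0,-11.45,26.36,0,21.6]'; python3 -m handwheel '[0,0,0,0,0, 0,0,0,0.5,0, 0,0,0,2,0, 0,0,0,3,0, 0,0,0,3,0, 0,0,0,3,0, 0,0,0,3,0, 0,0,0,3,0]'; python3 -c "
from h import *
go(.573,-.162,.0935,-88.6)"
```

```text
time_s: 37.9
position: [0.5723, -0.1644, 0.1496]
tcp_rot: [-3.141, -0.035, 0.003]
force: [-0.9, -0.0, -1.1]
width: 0.0438
grip_force: 30.8
time_s: 38.7
position: [0.5734, -0.162, 0.1214]
tcp_rot: [3.141, 0.039, 0.001]
force: [-0.7, -0.1, -0.6]
width: 0.0432
grip_force: 30.8
shift cm [-0.04 -0.    2.79] roll 0.01 at [ 0.5734 -0.162   0.1214] yaw -88.59
```

```bash
python3 -m handwheel '[0,0,0,1,0, 0,0,0,2,0, 0,0,0,2.5,0, 0,0,0,2.7,0, 0,0,0,2.8,0, 0,0,0,2.85,0, 0,0,0,2.85,0, 0,0,0,2.85,0]'; python3 -m handwheel '[0.52,0,0,0,0, 0.55,0,0,0,0, 0.6,0,0,0,0, 0.68,0,0,0,0, 0.68,0,0,0,0, 0.68,0,0,-2,0, 0.68,0,0,-5,0, 0.68,0,0,-8,0]' 20
python3 - <<'E'
from h import *
go(.4675,.1373,.17,-59.4)
t=cap("top"); g=t["pixels"]; h=cv2.cvtColor(g,cv2.COLOR_RGB2HSV)
s=cap("scene"); h=cv2.cvtColor(s["pixels"],cv2.COLOR_RGB2HSV); G=cv2.cvtColor(s["pixels"],cv2.COLOR_RGB2GRAY)
print("d",cen((h[...,0]<25)&(h[...,1]>90)&(G>60),(318,197,354,224)))
c=cen((h[...,0]<25)&(h[...,1]>90)&(G>60),(235,215,335,295));print("in pan",c,plane(s,c[0],.105))
E
```

```text
time_s: 39.5
position: [0.5733, -0.162, 0.0927]
tcp_rot: [3.141, 0.038, 0.001]
force: [-0.0, 0.3, -1.2]
width: 0.0434
grip_force: 30.8
time_s: 40.3
position: [0.5729, -0.1619, 0.1732]
tcp_rot: [-3.141, -0.038, 0.001]
force: [-0.3, 1.2, -0.7]
width: 0.058
grip_force: 0.0
shift cm [ -9.8  -30.17   0.34] roll -29.2 at [ 0.5729 -0.1619  0.1732] yaw -88.6
d (array([337.628, 213.832]), np.int32(250))
in pan (array([264.36      , 252.44666667]), np.int32(300)) [[ 0.57170652 -0.16525951]]
```

```bash
python3 -m handwheel '[0.7,-1.5,-4.6,0,-4, 0.8,-3,-9.2,0,-8, 1,-4.5,-13.8,0,-13, 1,-6,-18.4,0,-18, 1,-7.5,-23,0,-23, 1,-9,-27.6,0,-28, 1,-9.8,-30.17,2,-29.2, 1,-9.8,-30.17,5,-29.2]' 20; python3 -m handwheel '[1,0,0,0.5,0, 1,0,0,0.5,0, 1,0,0,0.5,0, 1,0,0,0.5,0, 1,0,0,0.5,0, 1,0,0,0.5,0, 1,0,0,0.5,0, 1,0,0,0.5,0]'
python3 - <<'E'
from h import *
go(.468,.1373,.006,-59.4)
s=cap("scene"); h=cv2.cvtColor(s["pixels"],cv2.COLOR_RGB2HSV); G=cv2.cvtColor(s["pixels"],cv2.COLOR_RGB2GRAY)
print("d",cen((h[...,0]<25)&(h[...,1]>90)&(G>60),(318,197,354,224)))
E
```

```text
time_s: 41.2
position: [0.4673, 0.1401, 0.1227]
tcp_rot: [-3.028, -0.836, -0.004]
force: [1.1, -0.4, 0.8]
width: 0.0856
grip_force: 0.0
time_s: 42.0
position: [0.4678, 0.1372, 0.1176]
tcp_rot: [3.03, 0.829, 0.0]
force: [-0.5, 0.4, -0.6]
width: 0.0857
grip_force: 0.0
shift cm [ 0.02 -0.   11.16] roll 0.0 at [0.4678 0.1372 0.1176] yaw -59.4
d (array([337.69477912, 213.80321285]), np.int32(249))
```

```bash
python3 -m handwheel '[1,0,0,3,0, 1,0,0,6,0, 1,0,0,9,0, 1,0,0,10.8,0, 1,0,0,11.15,0, 1,0,0,11.15,0, 0.8,0,0,11.15,0, 0.7,0,0,11.15,0]' 30; python3 -m handwheel '[0.6,0,0,0,0, 0.5,0,0,0,0, 0.4,0,0,0,0, 0.3,0,0,0,0, 0,0,0,0,0, 0,0,0,0,0, 0,0,0,0,0, 0,0,0,0,0]' 30; python3 -m handwheel '[0,0,0,-1,0, 0,0,0,-3,0, 0,0,0,-6,0, 0,0,0,-9,0, 0,0,0,-12,0, 0,0,0,-14.5,0, 0,0,0,-14.5,0, 0,0,0,-14.5,0]'; python3 -c "
from h import *
go(.648,-.160,.15,-88.6)"
```

```text
time_s: 42.85
position: [0.4684, 0.1374, 0.007]
tcp_rot: [3.03, 0.829, 0.003]
force: [0.4, -0.1, -0.1]
width: 0.0602
grip_force: 0.0
time_s: 43.65
position: [0.4681, 0.1373, 0.0067]
tcp_rot: [3.03, 0.829, 0.001]
force: [-0.9, -0.3, 6.7]
width: 0.0438
grip_force: 30.7
time_s: 44.45
position: [0.4677, 0.1372, 0.1514]
tcp_rot: [3.03, 0.829, 0.001]
force: [-1.0, -0.3, -1.3]
width: 0.0436
grip_force: 30.9
shift cm [ 0.39 34.76  0.15] roll 29.21 at [0.4677 0.1372 0.1514] yaw -59.39
```

```bash
python3 -m handwheel '[0,0,2.5,0,3, 0,0.1,7,0,7, 0,0.1,11.8,0,12, 0,0.2,16.5,0,16, 0,0.2,21,0,20, 0,0.3,26,0,25, 0,0.3,30.5,0,29.2, 0,0.39,33.5,0,29.2]'; python3 -m handwheel '[0,0,1.2,0,0, 0,0,1.2,0,0, 0,0,1.2,1,0, 0,0,1.2,2,0, 0,0,1.2,3,0, 0,0,1.2,3,0, 0,0,1.2,3,0, 0,0,1.2,3,0]'; python3 -c "
from h import *
go(.648,-.160,.0930,-88.6)"
```

```text
time_s: 45.25
position: [0.6419, -0.1518, 0.1491]
tcp_rot: [-3.141, -0.032, 0.003]
force: [-0.2, -0.4, -1.0]
width: 0.0437
grip_force: 30.9
time_s: 46.05
position: [0.6422, -0.161, 0.1214]
tcp_rot: [3.141, 0.039, 0.001]
force: [0.3, 0.1, -0.2]
width: 0.0435
grip_force: 30.9
shift cm [ 0.58 -0.09  2.84] roll 0.02 at [ 0.6422 -0.161   0.1214] yaw -88.58
```

```bash
python3 -m handwheel '[0,0.6,-0.1,0,0, 0,0.6,-0.1,1.5,0, 0,0.6,-0.1,2.3,0, 0,0.6,-0.1,2.6,0, 0,0.6,-0.1,2.8,0, 0,0.6,-0.1,2.85,0, 0,0.6,-0.1,2.85,0, 0,0.6,-0.1,2.85,0]'; python3 -m handwheel '[0.52,0,0,0,0, 0.55,0,0,0,0, 0.6,0,0,0,0, 0.68,0,0,0,0, 0.68,0,0,0,0, 0.68,0,0,-2,0, 0.68,0,0,-5,0, 0.68,0,0,-8,0]' 20
python3 - <<'E'
from h import *
import tr
go(.679,.157,.17,-27)
tr.truffles(cap("top"))
E
```

```text
time_s: 46.85
position: [0.6481, -0.16, 0.0929]
tcp_rot: [3.141, 0.039, 0.001]
force: [-0.2, -0.1, -0.9]
width: 0.0432
grip_force: 30.9
time_s: 47.65
position: [0.6477, -0.1599, 0.1732]
tcp_rot: [-3.141, -0.039, 0.001]
force: [0.3, 0.4, 0.6]
width: 0.0584
grip_force: 0.0
shift cm [  3.91 -31.6    0.32] roll -61.59 at [ 0.6477 -0.1599  0.1732] yaw -88.59
far centroid [677.6 157.8] long axis deg 63.3 rect [677.5 157.5] [60.9 47.1] 69.3 area 2275.3216130025685
near centroid [512.  238.4] long axis deg 46.6 rect [512.3 237.9] [61.3 52.2] 35.6 area 2571.0899042347446
c centroid [529.9 191.7] long axis deg 20.7 rect [533.7 190.5] [21.3 10.5] 2.2 area 117.42337348777801
d centroid [502.7 189.4] long axis deg -3.4 rect [498.3 187.8] [44.6 13.1] 2.2 area 391.1786746880971
```

```bash
python3 -m handwheel '[0.7,0.5,-4,0,-8, 0.8,1,-8,0,-16, 1,1.5,-12,0,-24, 1,2,-16,0,-32, 1,2.5,-20,0,-40, 1,3,-24,0,-48, 1,3.5,-28,1,-56, 1,3.9,-31.6,3,-61.6]' 20; python3 -m handwheel '[1,0,0,2,0, 1,0,0,2,0, 1,0,0,2,0, 1,0,0,2,0, 1,0,0,2,0, 1,0,0,2,0, 1,0,0,2,0, 1,0,0,2,0]'
python3 - <<'E'
from h import *
go(.6785,.1575,.016,-27)
E
```

```text
time_s: 48.5
position: [0.68, 0.159, 0.1437]
tcp_rot: [2.673, 1.649, 0.005]
force: [0.5, -0.2, -0.2]
width: 0.085
grip_force: 0.0
time_s: 49.3
position: [0.6793, 0.1567, 0.1227]
tcp_rot: [2.679, 1.641, 0.0]
force: [0.0, 0.5, 0.8]
width: 0.0851
grip_force: 0.0
shift cm [ 0.03 -0.11 10.67] roll -0.01 at [0.6793 0.1567 0.1227] yaw -27.01
```

```bash
python3 -m handwheel '[1,0,-0.1,3,0, 1,0,-0.1,6,0, 1,0,-0.1,9,0, 1,0,-0.1,10.3,0, 1,0,-0.1,10.65,0, 1,0,-0.1,10.65,0, 0.8,0,-0.1,10.65,0, 0.7,0,-0.1,10.65,0]' 30; python3 -m handwheel '[0.6,0,0,0,0, 0.5,0,0,0,0, 0.4,0,0,0,0, 0.3,0,0,0,0, 0,0,0,0,0, 0,0,0,0,0, 0,0,0,0,0, 0,0,0,0,0]' 30; python3 -m handwheel '[0,0,0,-1,0, 0,0,0,-3,0, 0,0,0,-6,0, 0,0,0,-9,0, 0,0,0,-12,0, 0,0,0,-14,0, 0,0,0,-14,0, 0,0,0,-14,0]'; python3 -c "
from h import *
go(.645,-.058,.155,-88.6)"
```

```text
time_s: 50.1
position: [0.6791, 0.1575, 0.0175]
tcp_rot: [2.678, 1.641, 0.003]
force: [-0.6, 0.7, 0.3]
width: 0.0596
grip_force: 0.0
time_s: 50.9
position: [0.6788, 0.1574, 0.0171]
tcp_rot: [2.678, 1.641, 0.002]
force: [-1.8, 0.4, 5.7]
width: 0.0466
grip_force: 28.3
time_s: 51.7
position: [0.6781, 0.1573, 0.1558]
tcp_rot: [-2.679, -1.642, 0.0]
force: [0.2, 0.3, -1.7]
width: 0.0466
grip_force: 28.5
shift cm [-20.69   6.83   0.08] roll 61.6 at [0.6781 0.1573 0.1558] yaw -27.0
```

```bash
python3 -m handwheel '[0,-1.5,0.5,0,6, 0,-4,1.3,0,14, 0,-7,2.3,0,22, 0,-10,3.3,0,30, 0,-13,4.3,0,38, 0,-16,5.3,0,46, 0,-19,6.3,0,54, 0,-20.6,6.8,0,61.6]'; python3 -m handwheel '[0,0,0,0,0, 0,0,0,0,0, 0,0,0,1,0, 0,0,0,2,0, 0,0,0,3,0, 0,0,0,3,0, 0,0,0,3,0, 0,0,0,3,0]'; python3 -c "
from h import *
go(.645,-.058,.0930,-88.6)"
```

```text
time_s: 52.5
position: [0.6442, -0.0593, 0.1542]
tcp_rot: [-3.141, -0.027, 0.004]
force: [0.2, -0.2, -0.8]
width: 0.0469
grip_force: 28.6
time_s: 53.3
position: [0.6457, -0.057, 0.1263]
tcp_rot: [3.141, 0.039, 0.001]
force: [-0.0, 0.3, -1.4]
width: 0.0468
grip_force: 28.5
shift cm [-0.07  0.1   3.33] roll 0.02 at [ 0.6457 -0.057   0.1263] yaw -88.58
```

```bash
python3 -m handwheel '[0,0,0,1,0, 0,0,0,2,0, 0,0,0,2.7,0, 0,0,0,3.1,0, 0,0,0,3.25,0, 0,0,0,3.35,0, 0,0,0,3.35,0, 0,0,0,3.35,0]'; python3 -m handwheel '[0.55,0,0,0,0, 0.6,0,0,0,0, 0.65,0,0,0,0, 0.7,0,0,0,0, 0.7,0,0,0,0, 0.7,0,0,-2,0, 0.7,0,0,-5,0, 0.7,0,0,-8,0]' 20
python3 - <<'E'
from h import *
go(.5125,.238,.15,-45)
s=cap("scene");  h=cv2.cvtColor(s["pixels"],cv2.COLOR_RGB2HSV); G=cv2.cvtColor(s["pixels"],cv2.COLOR_RGB2GRAY)
n,l,st,ce=cv2.connectedComponentsWithStats(((h[...,0]<25)&(h[...,1]>90)&(G>60))[215:295,235:345].astype(np.uint8))
for i in range(1,n):
    if st[i,4]>60: print(st[i,4],plane(s,ce[i]+[235,215],.105).round(3))
E
```

```text
time_s: 54.1
position: [0.6455, -0.0571, 0.0928]
tcp_rot: [3.141, 0.039, 0.001]
force: [-0.5, 0.2, -1.8]
width: 0.047
grip_force: 28.5
time_s: 54.9
position: [0.6451, -0.0571, 0.1732]
tcp_rot: [-3.141, -0.038, 0.001]
force: [-0.1, 0.6, 0.8]
width: 0.0597
grip_force: 0.0
shift cm [-12.53 -29.82   2.34] roll -43.6 at [ 0.6451 -0.0571  0.1732] yaw -88.6
603 [[ 0.61  -0.164]]
268 [[ 0.646 -0.057]]
```

```bash
python3 -m handwheel '[0.8,-1.8,-4.2,0,-7, 0.9,-3.6,-8.5,0,-14, 1,-5.4,-12.8,0,-21, 1,-7.2,-17.1,0,-28, 1,-9,-21.4,0,-35, 1,-10.8,-25.7,0,-43.6, 1,-12.5,-29.8,1,-43.6, 1,-12.5,-29.8,2.3,-43.6]' 20; python3 -m handwheel '[1,0,0,2,0, 1,0,0,2,0, 1,0,0,2,0, 1,0,0,2,0, 1,0,0,2,0, 1,0,0,2,0, 1,0,0,2,0, 1,0,0,2,0]'
python3 - <<'E'
from h import *
go(.5125,.238,.016,-45)
E
```

```text
time_s: 55.75
position: [0.5114, 0.2418, 0.1497]
tcp_rot: [-2.899, -1.209, -0.002]
force: [0.7, -0.5, -0.5]
width: 0.0853
grip_force: 0.0
time_s: 56.55
position: [0.5132, 0.2377, 0.1297]
tcp_rot: [-2.902, -1.202, -0.0]
force: [0.6, 0.7, 0.1]
width: 0.085
grip_force: 0.0
shift cm [-0.03 -0.07 11.37] roll 0.0 at [0.5132 0.2377 0.1297] yaw -45.0
```

```bash
python3 -m handwheel '[1,0,-0.05,3,0, 1,0,-0.05,6,0, 1,0,-0.05,9,0, 1,0,-0.05,11,0, 1,0,-0.05,11.35,0, 1,0,-0.05,11.35,0, 0.8,0,-0.05,11.35,0, 0.7,0,-0.05,11.35,0]' 30; python3 -m handwheel '[0.6,0,0,0,0, 0.5,0,0,0,0, 0.4,0,0,0,0, 0.3,0,0,0,0, 0,0,0,0,0, 0,0,0,0,0, 0,0,0,0,0, 0,0,0,0,0]' 30; python3 -m handwheel '[0,0,0,-1,0, 0,0,0,-3,0, 0,0,0,-6,0, 0,0,0,-9,0, 0,0,0,-12,0, 0,0,0,-14,0, 0,0,0,-14,0, 0,0,0,-14,0]'; python3 -c "
from h import *
go(.571,-.058,.155,-88.6)"
```

```text
time_s: 57.35
position: [0.5134, 0.2384, 0.0172]
tcp_rot: [2.902, 1.202, 0.003]
force: [0.3, 0.3, 0.6]
width: 0.0603
grip_force: 0.0
time_s: 58.15
position: [0.5132, 0.2383, 0.0169]
tcp_rot: [2.902, 1.202, 0.002]
force: [-1.3, -0.6, 6.6]
width: 0.0444
grip_force: 29.5
time_s: 58.95
position: [0.5126, 0.2381, 0.156]
tcp_rot: [2.902, 1.202, 0.0]
force: [-0.6, 0.9, -1.1]
width: 0.0445
grip_force: 30.2
shift cm [-16.81  25.06   0.1 ] roll 43.61 at [0.5126 0.2381 0.156 ] yaw -44.99
```

```bash
python3 -m handwheel '[0,-1.5,2.2,0,6, 0,-4,6,0,13, 0,-6.5,9.7,0,20, 0,-9,13.4,0,27, 0,-11.5,17.1,0,34, 0,-14,20.9,0,40, 0,-16,24,0,43.6, 0,-16.8,25.05,0,43.6]'; python3 -m handwheel '[0,0,0,0,0, 0,0,0,0,0, 0,0,0,1,0, 0,0,0,2,0, 0,0,0,3,0, 0,0,0,3,0, 0,0,0,3,0, 0,0,0,3,0]'; python3 -c "
from h import *
go(.571,-.058,.0928,-88.6)"
```

```text
time_s: 59.75
position: [0.5709, -0.0607, 0.1545]
tcp_rot: [-3.141, -0.032, 0.003]
force: [-0.3, -0.1, -0.1]
width: 0.0443
grip_force: 30.2
time_s: 60.55
position: [0.5714, -0.0578, 0.1263]
tcp_rot: [3.141, 0.039, 0.001]
force: [-1.1, 0.3, 0.2]
width: 0.0442
grip_force: 30.2
shift cm [-0.04  0.02  3.35] roll 0.01 at [ 0.5714 -0.0578  0.1263] yaw -88.59
```

```bash
python3 -m handwheel '[0,0,0,1,0, 0,0,0,2,0, 0,0,0,2.7,0, 0,0,0,3.1,0, 0,0,0,3.25,0, 0,0,0,3.35,0, 0,0,0,3.35,0, 0,0,0,3.35,0]'; python3 -m handwheel '[0.55,0,0,0,0, 0.6,0,0,0,0, 0.65,0,0,0,0, 0.7,0,0,0,0, 0.7,0,0,0,0, 0.7,0,0,-2,0, 0.7,0,0,-5,0, 0.7,0,0,-8,0]' 20
python3 - <<'E'
from h import *
s=cap("scene"); t=cap("top")
print("ticket",plane(t,[(394,295.5)],.051),"zero",plane(t,[(329.58,295.65)],.051)); go(.4345,-.1925,.15)
cv2.imwrite("pics/fin.png",np.hstack([cv2.resize(s["pixels"][130:300,215:465][:,:,::-1],None,fx=2,fy=2,interpolation=cv2.INTER_CUBIC),cv2.resize(t["pixels"][180:350,320:460][:,:,::-1],None,fx=2,fy=2,interpolation=cv2.INTER_CUBIC)]))
E
```

```text
time_s: 61.35
position: [0.5713, -0.0578, 0.0928]
tcp_rot: [3.141, 0.038, 0.001]
force: [0.5, 0.7, -0.4]
width: 0.0444
grip_force: 30.2
time_s: 62.15
position: [0.5708, -0.0577, 0.1732]
tcp_rot: [-3.141, -0.039, 0.001]
force: [-0.5, 0.4, -0.6]
width: 0.0597
grip_force: 0.0
ticket [[ 0.43468304 -0.19276516]] zero [[ 0.43058558 -0.02758302]]
shift cm [-14.19  13.09   2.57] roll 0 at [ 0.573  -0.0581  0.1764] yaw -88.6
```

View pics/fin.png

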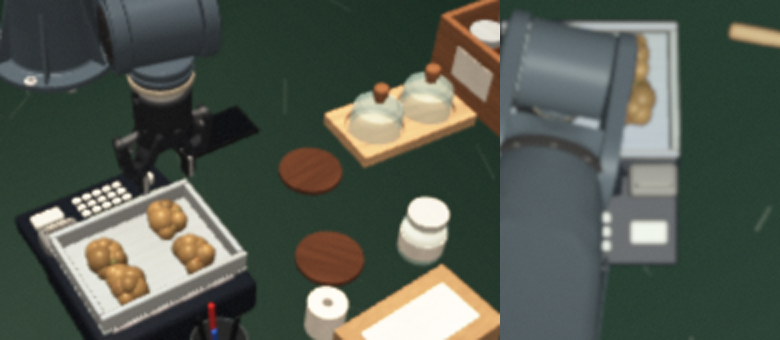

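All four truffles are in the seated pan (crop (105,257), (127,283), (166,217), (193,252)). Both domes stand in their wells and nothing else is left. Now the ticket key.

```bash
python3 -m handwheel '[0.4,-4,3.5,0,0, 0.2,-8,7,0,0, 0,-11,10.5,0,0, 0,-14,13.1,1,0, 0,-14,13.1,2.5,0, 0,-14,13.1,5,0, 0,-14,13.1,8,0, 0,-14,13.1,8,0]' 20; python3 -m handwheel '[0,0,0,0.5,0, 0,0,0,1,0, 0,0,0,1.5,0, 0,0,0,1.5,0, 0,0,0,1.5,0, 0,0,0,1.5,0, 0,0,0,1.5,0, 0,0,0,1.5,0]'; python3 -c "
from h import *
go(.4355,-.193,.0465,None)"
```

```text
time_s: 63.05
position: [0.4323, -0.1912, 0.0895]
tcp_rot: [-3.138, -0.038, 0.008]
force: [-1.1, 0.4, 1.0]
width: 0.0001
grip_force: 0.0
time_s: 63.85
position: [0.4344, -0.1922, 0.0776]
tcp_rot: [3.141, 0.039, 0.0]
force: [-0.5, -0.1, 0.3]
width: 0.0001
grip_force: 0.0
shift cm [0.1  0.08 3.11] roll 0 at [ 0.4344 -0.1922  0.0776] yaw -88.59
```

```bash
python3 -m handwheel '[0,0.1,0.08,0.8,0, 0,0.1,0.08,1.6,0, 0,0.1,0.08,2.2,0, 0,0.1,0.08,2.5,0, 0,0.1,0.08,2.7,0, 0,0.1,0.08,2.9,0, 0,0.1,0.08,2.95,0, 0,0.1,0.08,2.95,0]'; python3 -m handwheel '[0,0,0,0.05,0, 0,0,0,0.1,0, 0,0,0,0.15,0, 0,0,0,0.2,0, 0,0,0,0.2,0, 0,0,0,0.2,0, 0,0,0,0.2,0, 0,0,0,0.2,0]'
```

```text
time_s: 64.65
position: [0.4355, -0.1929, 0.0482]
tcp_rot: [-3.141, -0.039, -0.0]
force: [0.6, 3.6, 3.8]
width: -0.0001
grip_force: 2.0
time_s: 65.45
position: [0.4357, -0.193, 0.0468]
tcp_rot: [3.141, 0.039, 0.001]
force: [-3.6, 5.4, 15.7]
width: 0.0002
grip_force: 8.2
```

```bash
python3 -m handwheel '[0,0,0,0,0, 0,0,0,-1,0, 0,0,0,-3,0, 0,0,0,-7,0, 0,0,0,-11,0, 0,0,0,-15,0, 0,0,0,-15,0, 0,0,0,-15,0]' 20
python3 - <<'E'
from h import *
s=cap("scene"); t=cap("top")
H=[cv2.cvtColor(c["pixels"],cv2.COLOR_RGB2HSV) for c in(t,s)]
n,l,st,ce=cv2.connectedComponentsWithStats(((H[0][...,0]<16)&(H[0][...,1]>110))[240:300,108:200].astype(np.uint8))
print([(st[i,4],plane(t,ce[i]+[108,240],.095).round(4)) for i in range(1,n) if st[i,4]>20])
n,l,st,ce=cv2.connectedComponentsWithStats(((H[1][...,0]<13)&(H[1][...,1]>140)&(H[1][...,2]>80))[155:190,390:443].astype(np.uint8))
print([(st[i,4],plane(s,ce[i]+[390,155],.095).round(4)) for i in range(1,n) if st[i,4]>20])
E
```

```text
time_s: 66.25
position: [0.4355, -0.1932, 0.1963]
tcp_rot: [3.14, 0.038, 0.002]
force: [-1.2, -0.8, -1.2]
width: 0.0001
grip_force: 0.0
[]
[(np.int32(156), array([[0.4781, 0.5124]])), (np.int32(43), array([[0.4869, 0.3807]]))]
```

```bash
python3 -c "
from station import arm
print(arm.job_done())"
```

```text
the job is handed in; nothing more can be done
None
```

I handed the job in after 66 s: the pan is on its pegs, the zero key was pressed with it empty, both domes stand in the tray wells, all four truffles (two displayed, two loose) are in the pan, and the ticket key was pressed last. No verdict came back.

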